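# Hang the mixing beaker on its drying post

## Robot

A 6-joint arm with a two-finger parallel gripper is mounted at the origin on a cart in front of the work surface, level with it; the furniture and walls round the work are solid. World frame = base frame: x ahead of the robot, y to its left, z up, the work surface at z = 0. Lengths are in m, angles in rad, forces in N, time in s.
With the tool pointing down it reaches from about 0.375 to 0.9 m from the base axis. Payload 3.1 kg.
Tool frame: the origin (TCP) lies on the centre line of the jaws, within the pads' length; the fingertips stand 25 mm ahead of it and the grasp point (between the pads) lies 6 mm ahead of it (r.tip_extent is the distance from the TCP to the fingertips, in m); y points along the fingers, x is the direction in which the jaws open and shut, and the axes are right-handed (so a half turn about y gives the same grasp; the last joint's range is limited). The gripper opens to 87 mm and grips with 3 to 60 N. Pads are 19 mm wide; open, the fingers measure 117 mm over their backs; the gripper's body (75 mm by 190 mm) begins 51 mm behind the grasp point.
Start: joints at [1.135, 0.527, 1.433, -0, 1.181, -0.178], TCP at [0.159, 0.604, 0.208] pointing down, gripper open.
Joint ranges: [-3.08, 3.08], [-0.75, 2.2], [0.22, 2.44], [-1.43, 4.57], [0, 2.65], [-2.85, 2.85]. Speed limits (rad/s): [2.79, 2.79, 3.14, 3.14, 3.14, 3.14].

## Interface

Orientations are given as a 3x3 rotation matrix whose columns are the frame's x, y, z axes.
In Python, from bench import r gives the robot as it stands. The module is installed in compiled form; this text tells all that it offers.
- The arm moves only by the shell command python3 -m crank 'ROWS' [FORCE]. ROWS is JSON, a list of rows, each a list of 3 entries, a list of its own where there are three numbers: the shift along the tool's x, y, z in mm, then the turn, a rotation vector about the tool's x, y, z in rad, then the finger opening in mm, from 0 to 87. A call has 1 to 8 rows; each row shifts and turns the pose as measured when the row begins, along the tool's axes as they then stand; what a row does not reach is not made up. A row lasts 1/8 s, in which the tool goes at most 62.5 mm and 10.7 degrees, less where a joint would pass 70% of its speed; a pose out of reach is approached as far as the arm can. A call is refused whole if a number of a shift passes 62.5 or a number of a turn 0.188, either way. A call with a gripper value outside its range is refused whole. The fingers move at their own pace and stop on an object; FORCE is the grip in N (left out, the last holds). Time passes only in rows, so rows that do not move let the fingers close. It gives the time, the measured TCP pose, the force and the opening at its end, in the units of the state.
- r.sense(): the state, without advancing time (a new reading comes with each control period).
- r.camera(name): name is "side" or "top" or "wrist"; returns a dict with "color" (400x640x3 uint8, red, green, blue), "z_map" (400x640 float32, m along the optical axis (not along the pixel's ray), 0 where there is no reading), "fovy" (degrees; the focal length in pixels is half the picture's height over the tangent of half this angle, whatever the lens; pixels are square), "cx", "cy" (the principal point, pixels), "pose" (4x4, takes a point from camera to world coordinates). Camera axes: x right, y down, z forward; pixel columns grow to the right and rows downward; lengths in m; the calibration is good to about 2 mm. A picture is of the moment at which its call begins.
- r.sign_off(): hands the job in, once; it reports no verdict.
Trained networks look in the newest picture that a camera, given by its name, has taken for a name from the list of things; names that differ only in an ending like _2 or _b are one class to them, and where a whole thing is asked for, a point or a joint stands for the part that bears it (a point fixed in the world has none). Each returns a list of dicts, best first, with "conf" (0 to 1); they miss things now and then, are a little off and sometimes report something else, mostly with a low value. They report only what shows in the picture. A call takes as long as a camera call. They do not tell look-alikes from the thing itself.
- r.cut_out(camera, target): "pixels" (400x640 bool, what is visible of it) and "bbox" ([left, top, right, bottom] in pixels, round what is visible of it).
- r.spot_point(camera, target): "xy" ([column, row] in pixels: a listed point, or the origin of a listed thing).
The state is a dict: "time": time; "joints": joint angles; "dq": joint speeds; "tau": joint torques, N m; "tcp_pos": TCP position; "tool_rot": TCP orientation; "wrist_force": force on the tool from outside, world axes, zero at the start; "moment": the same for the moment, N m; "width": finger opening in m.
Only numpy, scipy, OpenCV 4.12 (cv2) and the standard library are available. Lean on these libraries where they do the work, as an engineer would, in place of code of your own. Each camera call takes 0.05 s, during which the arm holds its last target.

## Task

The rinsed metal mixing beaker lies in the sloping drain cradle. Put it upside down over the post of the drying stand and turn it until the notches in its rim drop over the stand's cross bar, so that it sits fully home with its rim flat on the stand's foot, then let go. Leave the jar, the cup and the wooden block where they are.

Things in the scene. Friction and masses are not known exactly. Their poses are not given: they have to be found in the camera images.
- beaker_mid (a point): Centre of the loose plain metal mixing beaker: a straight round pot, 56 mm outside diameter, 90 mm long, wall 4 mm, inside depth 85 mm, 0.15 to 0.31 kg, black rubber sole. The point is on its axis, 45 mm from bottom and mouth; its z axis points from the bottom to the open mouth. At the start it lies in the cradle, mouth towards the robot and 40 degrees below level.
- beaker_grip (a point): Point on the beaker's axis 33 mm from its bottom and 57 mm from its mouth, axes as beaker_mid: a good place to grip across the diameter as it lies (nearer the mouth the gripper's body may meet the raised bottom end).
- beaker_mouth (a point): Centre of the beaker's open mouth, in the plane of the rim; axes as beaker_mid. The rim has four notches 90 degrees apart, at 45, 135, 225 and 315 degrees from the x axis, each 13 mm wide and 16 mm deep.
- cradle: Fixed drain cradle: two steel rails with a stop at the low end, sloping 40 degrees down along its own -x, over a grey drip tray 150 mm (x) by 88 mm (y), 14 mm high. Rails and legs lie below the beaker, within 23 mm of the middle plane. Origin: centre of the tray's underside, on the bench; the lying beaker's centre is 86 mm above it.
- stand: Fixed drying stand: round black foot 112 mm across, 12 mm high; upright white post 41 mm in diameter. Origin on the post's axis at bench height, z up. Just above the foot a stiff brass cross bar (0.5 N m to turn it), 7 mm wide, flat-topped, 70 mm long, crosses the post's axis, its top 24 mm above the bench. The bar stands at any angle, not measured and unrelated to the stand's axes.
- post_top (a point): Top of the post's dome, on its axis, 83 mm above the bench. The post has 3.5 mm of play all round inside the beaker.
- stand_seat (a point): Point on the post's axis on top of the foot, 12 mm above the bench, where the mouth's centre finally lies. With its notches off the bar the beaker stops with its rim on the bar, 12 mm higher, and may lean a few degrees; turned to within about 5 degrees of a fit (one in every 90 degrees) it can go down. Turn the beaker, not the bar.
- jar: Bystander: white jar with a black lid, 34 mm across, 48 mm high, loose; origin at the centre of its underside.
- cup: Bystander: tall white cup, blue inside, 77 mm across, 109 mm high, loose; origin at the centre of its underside.
- wood: Bystander: wooden block lying flat, 34 x 66 x 40 mm, loose; origin at the centre of its underside.
Things that resemble listed ones, but are neither listed nor needed, are in the scene too. Leave any green or pink look-alike of the part that bears beaker_mid alone.

How it is judged:
By the outcome, as a careful person would: the job done as asked, in the order asked, and still so for the second after the job is handed in, with the robot touching nothing.
It also fails if it takes over 61 s, if anything falls off the work surface, if the arm or the gripper's body presses on something with over 40 N, if the wrist force passes 120 N, or if a joint passes its speed limit or range.

## Working session

There is one attempt and no reset: what is moved stays moved. The work goes in short steps, Python scripts to look and compute and a shell command to move; the robot and the scene stay as the last step left them, time stands still between calls to the robot, and variables do not carry over. Pictures are saved under pics/ and viewed, and the job is handed in when it is done.

```bash
mkdir -p pics; ls; python3 - <<'E'
from bench import r
import cv2, numpy as np
s=r.sense()
for k in s: print(k,np.round(s[k],3).tolist())
print(r.tip_extent)
for n in ["side","top","wrist"]:
    c=r.camera(n); cv2.imwrite(f"pics/{n}0.png",c["color"][:,:,::-1])
    print(n,c["fovy"],c["cx"],c["cy"],np.round(c["pose"],3).tolist())
    for t in ["beaker_mid","beaker_grip","beaker_mouth","cradle","stand","post_top","stand_seat","jar","cup","wood"]:
        print(t,[(np.round(d["xy"],1).tolist(),round(float(d["conf"]),2)) for d in r.spot_point(n,t)][:4])
E
```

```text
pics
time 0.0
joints [1.136, 0.528, 1.434, -0.0, 1.181, -0.178]
dq [0.001, -0.001, -0.0, 0.001, 0.001, -0.001]
tau [0.001, -44.004, -17.659, 0.063, 0.058, -0.0]
tcp_pos [0.158, 0.604, 0.207]
tool_rot [[0.254, -0.001, -0.967], [0.967, -0.002, 0.254], [-0.002, -1.0, 0.0]]
wrist_force [0.187, -0.091, -0.251]
moment [0.001, 0.016, -0.032]
width 0.087
0.025
side 57.07671169438759 315.22958936324665 200.83911783157637 [[0.914, -0.235, 0.332, 0.239], [-0.407, -0.539, 0.738, -0.47], [0.005, -0.809, -0.588, 0.587], [0.0, 0.0, 0.0, 1.0]]
beaker_mid [([309.9, 189.3], 0.97), ([274.3, 178.7], 0.95), ([250.5, 230.1], 0.56)]
beaker_grip [([248.0, 232.5], 0.96), ([273.6, 184.5], 0.75), ([316.3, 189.5], 0.65)]
beaker_mouth [([299.4, 203.7], 0.74), ([339.2, 267.5], 0.72), ([256.0, 215.2], 0.65), ([285.2, 174.7], 0.6)]
cradle [([313.1, 221.2], 0.86), ([312.4, 191.0], 0.33)]
stand [([340.4, 276.0], 0.74), ([310.9, 188.7], 0.3)]
post_top [([340.4, 243.1], 0.79)]
stand_seat [([339.0, 268.3], 0.69)]
jar [([393.6, 228.9], 0.6)]
cup [([333.4, 175.3], 0.82)]
wood [([442.9, 270.8], 0.96)]
top 55.74431691769794
[... 239 characters left out ...]

beaker_grip [([236.3, 229.4], 0.97), ([302.1, 198.9], 0.8), ([309.7, 278.6], 0.8), ([386.9, 216.5], 0.7)]
beaker_mouth [([302.5, 225.6], 0.88), ([292.7, 262.2], 0.69), ([221.6, 215.9], 0.66)]
cradle [([300.9, 210.6], 0.94)]
stand [([381.9, 220.0], 0.97)]
post_top [([388.9, 219.8], 0.73)]
stand_seat [([383.4, 217.6], 0.83)]
jar [([349.0, 141.0], 0.75)]
cup [([233.7, 147.5], 0.58)]
wood [([418.3, 135.3], 0.57)]
wrist 64.036082258801 318.76368025474636 202.26472476313722 [[0.254, 0.926, 0.28, 0.081], [0.967, -0.243, -0.075, 0.625], [-0.001, 0.29, -0.957, 0.385], [0.0, 0.0, 0.0, 1.0]]
beaker_mid []
beaker_grip []
beaker_mouth []
cradle []
stand []
post_top []
stand_seat []
jar []
cup []
wood []
```

View pics/side0.png

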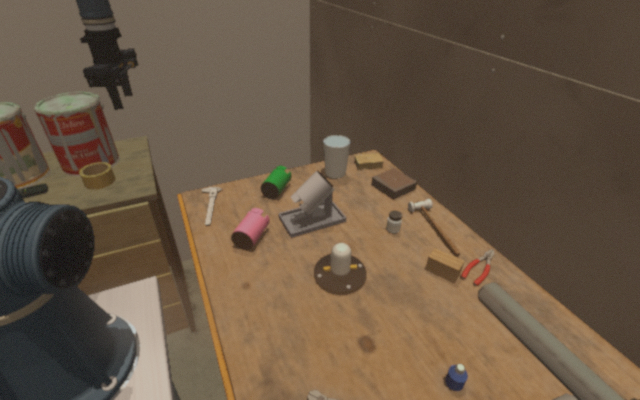

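View pics/top0.png

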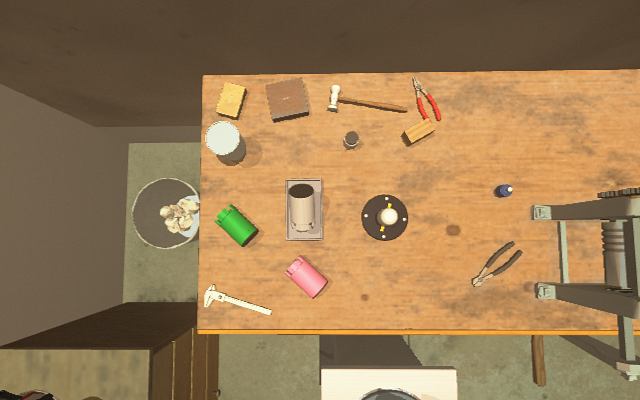

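The side picture shows the plain metal beaker in the cradle at about (313,190), the stand at (340,272), a green look-alike at (277,181) and a pink one at (251,229). In the top picture they are: metal (302,207), green (237,226), pink (306,277), stand (384,217). I choose the metal one in the cradle and check it in a close crop.

```bash
cat > h.py <<'E'
from bench import r
import cv2, numpy as np
def cloud(c):
    h,w=c["z_map"].shape; f=h/2/np.tan(np.radians(c["fovy"])/2)
    u,v=np.meshgrid(np.arange(w),np.arange(h)); z=c["z_map"].astype(float)
    P=np.stack([(u-c["cx"])/f*z,(v-c["cy"])/f*z,z],-1)
    T=np.array(c["pose"]); W=P@T[:3,:3].T+T[:3,3]; W[z<=0]=np.nan
    return W
def pix(c,p):
    T=np.array(c["pose"]); q=(np.array(p)-T[:3,3])@T[:3,:3]; f=200/np.tan(np.radians(c["fovy"])/2)
    return q[0]/q[2]*f+c["cx"],q[1]/q[2]*f+c["cy"]
def crop(c,box,name,k=4):
    l,t,rr,b=box; im=c["color"][t:b,l:rr,::-1]
    cv2.imwrite(name,cv2.resize(im,None,fx=k,fy=k,interpolation=cv2.INTER_CUBIC))
E
python3 - <<'E'
from h import *
from scipy.optimize import least_squares
ct=r.camera("top"); cs=r.camera("side")
crop(ct,(270,160,430,260),"pics/topc.png",5); crop(cs,(260,150,400,300),"pics/sidec.png",4)
for n,c in(("top",ct),("side",cs)):
    W=cloud(c)
    print(n,"bench z",np.nanmedian(W[300:320,430:460,2]) if n=="top" else np.nanmedian(W[330:340,370:380,2]))
    for t in ["beaker_mid","stand","cradle","post_top","jar","cup","wood"]:
        for d in r.cut_out(n,t)[:3]:
            m=d["pixels"]; P=W[m]; P=P[~np.isnan(P[:,0])]
            print(n,t,round(d["conf"],2),np.round(d["bbox"]).tolist(),m.sum(),"med",np.round(np.median(P,0),3),"lo",np.round(np.percentile(P,2,0),3),"hi",np.round(np.percentile(P,98,0),3))
    np.save(n+"_W.npy",W)
E
```

```text
top bench z -0.00016810144031603746
top beaker_mid 0.98 [288.0, 187.0, 313.0, 233.0] 1057 med [0.529 0.199 0.109] lo [0.482 0.173 0.07 ] hi [0.576 0.226 0.133]
top beaker_mid 0.72 [217.0, 206.0, 257.0, 245.0] 925 med [0.487 0.353 0.051] lo [0.448 0.315 0.003] hi [0.527 0.397 0.058]
top beaker_mid 0.61 [286.0, 256.0, 326.0, 299.0] 921 med [0.371 0.192 0.052] lo [0.329 0.153 0.001] hi [0.41  0.234 0.058]
top stand 0.93 [360.0, 196.0, 411.0, 239.0] 1727 med [0.506 0.009 0.013] lo [ 0.458 -0.047  0.002] hi [0.558 0.055 0.082]
top post_top 0.8 [360.0, 197.0, 403.0, 240.0] 1724 med [0.506 0.01  0.013] lo [ 0.458 -0.045  0.004] hi [0.558 0.056 0.082]
top post_top 0.42 [287.0, 185.0, 314.0, 229.0] 1069 med [0.529 0.199 0.109] lo [0.482 0.173 0.069] hi [0.576 0.226 0.133]
top jar 0.76 [346.0, 134.0, 354.0, 148.0] 166 med [0.689 0.085 0.047] lo [0.679 0.074 0.01 ] hi [0.707 0.099 0.051]
top cup 0.93 [204.0, 119.0, 244.0, 162.0] 1161 med [0.678 0.369 0.107] lo [0.646 0.339 0.022] hi [0.718 0.409 0.11 ]
top wood 0.57 [402.0, 118.0, 434.0, 147.0] 502 med [ 0.71  -0.074  0.039] lo [ 0.686 -0.109  
[... 598 characters left out ...]
 348.0, 239.0] 1540 med [0.523 0.186 0.005] lo [0.456 0.153 0.002] hi [0.602 0.239 0.074]
side post_top 0.59 [316.0, 244.0, 367.0, 296.0] 1853 med [ 0.5   -0.012  0.013] lo [ 0.46  -0.05   0.005] hi [0.558 0.047 0.081]
side post_top 0.17 [292.0, 171.0, 334.0, 211.0] 887 med [0.525 0.178 0.098] lo [0.483 0.17  0.052] hi [0.57  0.213 0.131]
side jar 0.8 [387.0, 208.0, 402.0, 234.0] 303 med [0.69  0.074 0.033] lo [0.68  0.066 0.   ] hi [0.709 0.096 0.05 ]
side cup 0.96 [321.0, 136.0, 349.0, 176.0] 973 med [0.674 0.35  0.078] lo [0.647 0.336 0.003] hi [0.719 0.409 0.109]
side wood 0.57 [429.0, 248.0, 467.0, 283.0] 847 med [ 0.708 -0.085  0.035] lo [ 0.686 -0.114  0.002] hi [ 0.742 -0.05   0.042]
```

View pics/topc.png

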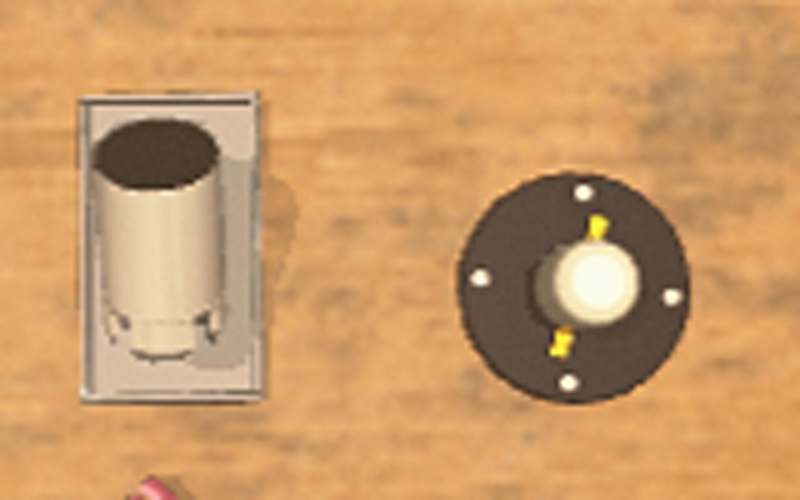

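View pics/sidec.png

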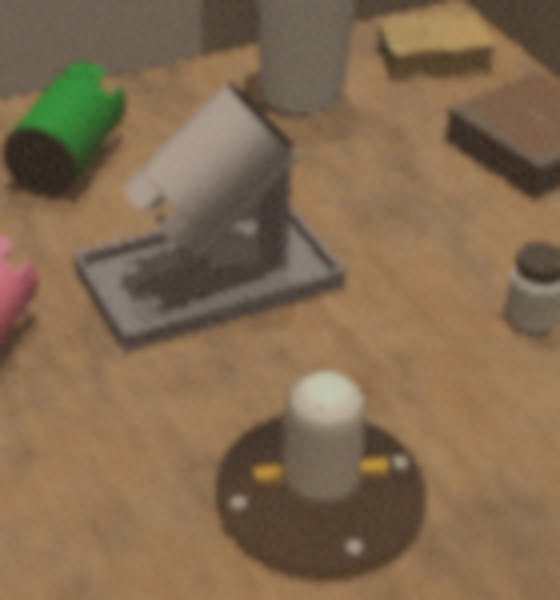

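```bash
python3 - <<'E'
from h import *
from scipy.optimize import least_squares
# cylinder fit for beaker: axis through c with dir (yaw,pitch), R=28
for n in ("top","side"):
    c=r.camera(n); W=cloud(c); m=r.cut_out(n,"beaker_mid")[0]["pixels"].astype(np.uint8)
    m=cv2.erode(m,np.ones((3,3))).astype(bool); P=W[m]; P=P[~np.isnan(P[:,0])]
    P=P[(P[:,2]>0.05)]
    def ax(q):
        return np.array([-np.cos(q[3])*np.cos(q[2]),-np.cos(q[3])*np.sin(q[2]),-np.sin(q[3])])
    def res(q):
        a=ax(q); d=P-np.array([0.53,q[0],q[1]]); d=d-np.outer(d@a,a); return np.linalg.norm(d,axis=1)-0.028
    s=least_squares(res,[0.2,0.086,0,np.radians(40)],loss="soft_l1",f_scale=0.001)
    a=ax(s.x); t=(P-np.array([0.53,s.x[0],s.x[1]]))@a
    print(n,s.x,np.degrees(s.x[2:]),"res",np.median(abs(res(s.x))),"axis",a,"t",np.percentile(t,[1,99]))
    e=[np.array([0.53,s.x[0],s.x[1]])+a*x for x in np.percentile(t,[1,99])]; print(e)
    # stand: foot center, post center
    m=r.cut_out(n,"stand")[0]["pixels"]; P=W[m];P=P[~np.isnan(P[:,0])]
    for lo,hi,R in((0.03,0.065,0.0205),(0.066,0.09,None)):
        Q=P[(P[:,2]>lo)&(P[:,2]<hi)&(np.hypot(P[:,0]-.506,P[:,1]-.005)<.04)]
        if R: 
            s2=least_squares(lambda q:np.hypot(Q[:,0]-q[0],Q[:,1]-q[1])-R,[.506,0.0]); print("post",len(Q),s2.x,abs(s2.fun).mean())
        else: print("dome",len(Q),Q.mean(0),Q[:,2].max())
    F=P[(P[:,2]>0.008)&(P[:,2]<0.016)]; (cx,cy),rad=cv2.minEnclosingCircle(F[:,:2].astype(np.float32)); print("foot",cx,cy,rad)
    hsv=cv2.cvtColor(c["color"],cv2.COLOR_RGB2HSV)
    y=m&(hsv[...,0]>18)&(hsv[...,0]<35)&(hsv[...,1]>130)&(hsv[...,2]>110)
    Q=W[y]; print("brass",len(Q)); print(np.round(np.c_[Q,np.argwhere(y)],3).tolist())
E
```

```text
top [0.37761986 0.08396735 0.8555859  0.01200023] [49.02146113  0.6875626 ] res 0.002077519774672427 axis [-0.65572908 -0.75490091 -0.01199994] t [0.20357531 0.28555714]
[array([0.39650975, 0.22394067, 0.08152446]), array([0.34275188, 0.16205251, 0.08054068])]
post 39 [0.50816446 0.00457427] 0.00016463474092161622
dome 243 [0.50755809 0.00659355 0.07711675] 0.08476624552024714
foot 0.5081062912940979 0.00532331969588995 0.05581815540790558
brass 37
[[0.541, -0.003, 0.023, 203.0, 388.0], [0.541, -0.005, 0.024, 203.0, 389.0], [0.542, -0.009, 0.012, 203.0, 390.0], [0.539, -0.003, 0.021, 204.0, 388.0], [0.539, -0.005, 0.023, 204.0, 389.0], [0.539, -0.007, 0.024, 204.0, 390.0], [0.54, -0.012, 0.01, 204.0, 391.0], [0.536, -0.002, 0.024, 205.0, 388.0], [0.536, -0.005, 0.022, 205.0, 389.0], [0.536, -0.007, 0.023, 205.0, 390.0], [0.537, -0.012, 0.01, 205.0, 391.0], [0.534, -0.002, 0.025, 206.0, 388.0], [0.534, -0.005, 0.024, 206.0, 389.0], [0.534, -0.007, 0.025, 206.0, 390.0], [0.532, -0.0, 0.022, 207.0, 387.0], [0.531, -0.002, 0.024, 207.0, 388.0], [0.531, -0.005, 0.023, 207.0, 389.0], [0.53
[... 1836 characters left out ...]
 [0.483, 0.012, 0.024, 267.0, 327.0], [0.485, 0.011, 0.024, 267.0, 328.0], [0.527, -0.008, 0.024, 267.0, 350.0], [0.53, -0.008, 0.023, 267.0, 351.0], [0.532, -0.008, 0.022, 267.0, 352.0], [0.535, -0.007, 0.02, 267.0, 353.0], [0.536, -0.009, 0.021, 267.0, 354.0], [0.538, -0.009, 0.021, 267.0, 355.0], [0.479, 0.023, 0.012, 268.0, 323.0], [0.476, 0.012, 0.024, 268.0, 324.0], [0.478, 0.01, 0.024, 268.0, 325.0], [0.48, 0.01, 0.024, 268.0, 326.0], [0.483, 0.011, 0.022, 268.0, 327.0], [0.485, 0.01, 0.022, 268.0, 328.0], [0.532, -0.008, 0.019, 268.0, 352.0], [0.476, 0.01, 0.023, 269.0, 324.0], [0.478, 0.011, 0.021, 269.0, 325.0], [0.48, 0.01, 0.02, 269.0, 326.0], [0.482, 0.009, 0.021, 269.0, 327.0]]
```

```bash
python3 - <<'E'
from h import *
from scipy.optimize import least_squares
Ps=[]
for n in ("top","side"):
    c=r.camera(n); W=cloud(c); m=r.cut_out(n,"beaker_mid")[0]["pixels"].astype(np.uint8)
    m=cv2.erode(m,np.ones((3,3))).astype(bool); P=W[m]; P=P[~np.isnan(P[:,0])]
    hi=P[:,2]>0.085+0.84*(P[:,0]-0.53)-0.01
    P=P[hi&(P[:,2]>.05)]; Ps.append(P)
    def ax(q): return np.array([-np.cos(q[3])*np.cos(q[2]),-np.cos(q[3])*np.sin(q[2]),-np.sin(q[3])])
    c0=np.array([.53,.2,.086])
    def res(q):
        a=ax(q); d=P-np.array([.53,q[0],q[1]]); t=d@a; d=d-np.outer(t,a); k=abs(t)<.035
        return np.where(k,np.linalg.norm(d,axis=1)-0.028,0)
    s=least_squares(res,[0.2,0.086,0,np.radians(40)],loss="soft_l1",f_scale=0.001,bounds=([.15,.05,-.3,.5],[.25,.12,.3,.9]))
    a=ax(s.x); t=(P-np.array([.53,s.x[0],s.x[1]]))@a
    print(n,s.x[:2],np.degrees(s.x[2:]),np.median(abs(res(s.x))),np.percentile(t,[0.5,1,99,99.5]))
E
```

```text
top [0.20014322 0.08614137] [ 0.92996287 39.33053316] 0.00028432993808058353 [-0.04556482 -0.04552024  0.0368288   0.03874841]
side [0.19864226 0.08472544] [ 0.72993419 39.39861927] 0.0006429538282174095 [-0.04632657 -0.04624742  0.03867332  0.03933209]
```

```bash
python3 -m crank '[[[62,0,0],[0,0,0],87]]' 10 
```

```text
time: 3.08
tcp_pos: [0.1717, 0.6584, 0.2062]
tool_rot: [[0.254, -0.005, -0.967], [0.967, -0.011, 0.254], [-0.012, -1.0, 0.002]]
wrist_force: [1.0, 2.2, -0.1]
width: 0.087
```

```bash
cat >> h.py <<'E'
from scipy.spatial.transform import Rotation as R
def toolrot(head,tilt):  # degrees: heading, tilt from straight down
    h,t=np.radians([head,tilt]); f=np.array([np.cos(h),np.sin(h),0]); 
    y=f*np.sin(t)+np.array([0,0,-1])*np.cos(t); x=np.array([-np.sin(h),np.cos(h),0]); return np.c_[x,y,np.cross(x,y)]
def plan(grasp,rot,rows,w=87,maxmm=60):
    s=r.sense(); p=np.array(s["tcp_pos"]); A=np.array(s["tool_rot"]); g=np.array(grasp)-0.006*rot[:,1]
    rv=R.from_matrix(A.T@rot).as_rotvec(); d=g-p
    print("dist mm",np.linalg.norm(d)*1e3,"turn deg",np.degrees(np.linalg.norm(rv)),"grasp now",np.round(p+.006*A[:,1],4),"rows min",max(np.linalg.norm(d)*1e3/maxmm,np.degrees(np.linalg.norm(rv))/10.5))
    for i in range(rows):
        Ai=A@R.from_rotvec(rv*i/rows).as_matrix()
        print(np.round(Ai.T@d/rows*1e3,1).tolist(),np.round(rv/rows,4).tolist())
E
python3 - <<'E'
from h import *
s=r.sense();print(s["joints"])
plan([.5395,.1995,.26],toolrot(0.9,8),11)
E
```

```text
[ 1.15189392e+00  6.12231457e-01  1.27263200e+00 -2.38597800e-04
  1.26894377e+00 -1.61820146e-01]
dist mm 590.590637385194 turn deg 17.64505919368578 grasp now [0.1717 0.6583 0.2002] rows min 9.843177289753234
[-31.9, -5.1, -42.9] [-0.0129, -0.0247, -0.0028]
[-33.0, -4.7, -42.1] [-0.0129, -0.0247, -0.0028]
[-34.0, -4.2, -41.4] [-0.0129, -0.0247, -0.0028]
[-35.0, -3.8, -40.6] [-0.0129, -0.0247, -0.0028]
[-36.0, -3.4, -39.7] [-0.0129, -0.0247, -0.0028]
[-36.9, -3.0, -38.9] [-0.0129, -0.0247, -0.0028]
[-37.9, -2.6, -38.0] [-0.0129, -0.0247, -0.0028]
[-38.8, -2.2, -37.1] [-0.0129, -0.0247, -0.0028]
[-39.7, -1.8, -36.1] [-0.0129, -0.0247, -0.0028]
[-40.6, -1.5, -35.2] [-0.0129, -0.0247, -0.0028]
[-41.4, -1.1, -34.2] [-0.0129, -0.0247, -0.0028]
```

```bash
python3 -m crank '[[[-32,-5,-43],[-0.013,-0.025,-0.003],87],[[-33,-5,-42],[-0.013,-0.025,-0.003],87],[[-34,-4,-41],[-0.013,-0.025,-0.003],87],[[-35,-4,-41],[-0.013,-0.025,-0.003],87],[[-36,-3,-40],[-0.013,-0.025,-0.003],87],[[-37,-3,-39],[-0.013,-0.025,-0.003],87],[[-38,-3,-38],[-0.013,-0.025,-0.003],87],[[-39,-2,-37],[-0.013,-0.025,-0.003],87]]'
python3 - <<'E'
from h import *
plan([.5395,.1995,.24],toolrot(0.9,8),7)
E
```

```text
time: 4.08
tcp_pos: [0.4509, 0.3265, 0.2454]
tool_rot: [[0.041, 0.107, -0.993], [0.999, 0.001, 0.041], [0.005, -0.994, -0.107]]
wrist_force: [0.4, 0.2, -0.4]
width: 0.087
dist mm 154.44448289634326 turn deg 3.7470437865268313 grasp now [0.4515 0.3265 0.2394] rows min 2.574074714939054
[-17.6, 1.3, -13.2] [-0.0046, -0.0081, -0.0003]
[-17.7, 1.3, -13.1] [-0.0046, -0.0081, -0.0003]
[-17.8, 1.4, -12.9] [-0.0046, -0.0081, -0.0003]
[-17.9, 1.4, -12.8] [-0.0046, -0.0081, -0.0003]
[-18.0, 1.5, -12.6] [-0.0046, -0.0081, -0.0003]
[-18.1, 1.5, -12.5] [-0.0046, -0.0081, -0.0003]
[-18.2, 1.6, -12.3] [-0.0046, -0.0081, -0.0003]
```

```bash
python3 -m crank '[[[-42,3,-31],[-0.011,-0.019,0],87],[[-42,3,-30],[-0.011,-0.019,0],87],[[-42,3,-29],[-0.011,-0.019,0],87],[[0,0,0],[0,0,0],87],[[0,0,0],[0,0,0],87]]'
python3 - <<'E'
from h import *
c=r.camera("wrist"); cv2.imwrite("pics/w1.png",c["color"][:,:,::-1])
print([ (round(d["conf"],2),np.round(d["xy"]).tolist()) for d in r.spot_point("wrist","beaker_grip")])
W=cloud(c); ds=r.cut_out("wrist","beaker_mid"); 
for d in ds:
    P=W[d["pixels"]]; print(d["conf"],d["bbox"],np.nanmedian(P,0))
plan([.5395,.1995,.18],toolrot(0.9,8),2)
E
```

```text
time: 4.7
tcp_pos: [0.5439, 0.1913, 0.2484]
tool_rot: [[-0.011, 0.145, -0.989], [1.0, 0.001, -0.011], [-0.001, -0.989, -0.145]]
wrist_force: [-0.5, -0.2, 0.3]
width: 0.0869
[(0.97, [458.0, 91.0]), (0.67, [324.0, 158.0])]
0.73 [307.8, 1.7, 363.6, 32.4] [0.39998428 0.20516417 0.04393953]
0.71 [297.9, 96.3, 352.1, 200.2] [0.52218946 0.19841208 0.10801363]
0.67 [420.3, 50.7, 509.5, 143.8] [0.48465115 0.3479712  0.05232822]
dist mm 63.230744596976336 turn deg 0.41490336050761134 grasp now [0.5445 0.1923 0.2426] rows min 1.053845743282939
[3.7, 30.6, 7.0] [0.0034, -0.0011, -0.0008]
[3.6, 30.6, 6.9] [0.0034, -0.0011, -0.0008]
```

View pics/w1.png

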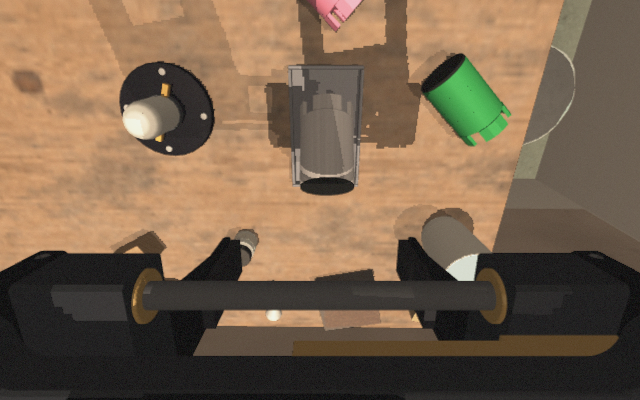

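The wrist picture shows the metal beaker at (325,150), with its black sole at (327,186). The green one is at (465,100), the pink one is at the top edge and the stand is at (165,110). The positions match the earlier fit. I go down to the grasp.

```bash
python3 -m crank '[[[4,31,7],[0.003,-0.001,0],87],[[4,31,7],[0.003,-0.001,0],87],[[0,0,0],[0,0,0],87],[[0,0,0],[0,0,0],87]]'
python3 - <<'E'
from h import *
from scipy.optimize import least_squares
c=r.camera("wrist"); W=cloud(c); d=[d for d in r.cut_out("wrist","beaker_mid") if abs(np.nanmedian(W[d["pixels"]],0)[1]-.2)<.02 and np.nanmedian(W[d["pixels"]],0)[2]>.07]
crop(c,(220,20,440,220),"pics/w2.png",3)
print(len(d)); P=W[d[0]["pixels"]]; P=P[~np.isnan(P[:,0])]; P=P[(P[:,2]>.085+.84*(P[:,0]-.53)-.01)&(P[:,0]<.57)]
def ax(q): return np.array([-np.cos(q[3])*np.cos(q[2]),-np.cos(q[3])*np.sin(q[2]),-np.sin(q[3])])
def res(q):
    a=ax(q); e=P-np.array([.53,q[0],q[1]]); t=e@a; e=e-np.outer(t,a); return np.where(abs(t)<.03,np.linalg.norm(e,axis=1)-.028,0)
s=least_squares(res,[.2,.086,0,.69],loss="soft_l1",f_scale=.001,bounds=([.15,.05,-.3,.5],[.25,.12,.3,.9]))
t=(P-np.array([.53,s.x[0],s.x[1]]))@ax(s.x)
print(s.x[:2],np.degrees(s.x[2:]),np.median(abs(res(s.x))),np.percentile(t,[1,99]))
plan([.5395,.1995,.0935],toolrot(0.9,8),4)
E
```

```text
time: 5.35
tcp_pos: [0.5377, 0.2052, 0.1861]
tool_rot: [[-0.023, 0.144, -0.989], [1.0, 0.003, -0.023], [-0.0, -0.99, -0.144]]
wrist_force: [0.3, 0.4, -0.1]
width: 0.087
0Traceback (most recent call last):
  File "<stdin>", line 5, in <module>
IndexError: list index out of range
```

View pics/w2.png

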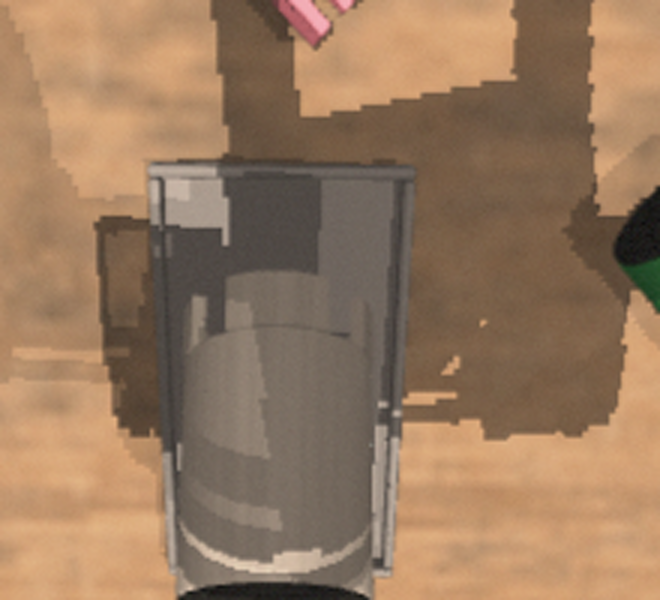

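```bash
python3 - <<'E'
from h import *
plan([.5395,.1995,.0935],toolrot(0.9,8),4)
E
```

```text
dist mm 86.94707897020754 turn deg 0.4574492969067209 grasp now [0.5386 0.2049 0.1803] rows min 1.4491179828367924
[-1.3, 21.5, 2.9] [0.0012, 0.0016, 0.0001]
[-1.3, 21.5, 2.9] [0.0012, 0.0016, 0.0001]
[-1.3, 21.5, 2.9] [0.0012, 0.0016, 0.0001]
[-1.3, 21.5, 2.8] [0.0012, 0.0016, 0.0001]
```

```bash
python3 -m crank '[[[-1.5,21,3],[0.001,0.002,0],87],[[-1.5,21,3],[0.001,0.002,0],87],[[-1.5,21,3],[0.001,0.002,0],87],[[-1,20,3],[0.001,0.002,0],87],[[0,0,0],[0,0,0],87]]'
python3 - <<'E'
from h import *
c=r.camera("wrist");cv2.imwrite("pics/w3.png",c["color"][:,:,::-1])
c=r.camera("side");crop(c,(240,100,400,250),"pics/s3.png",4)
plan([.5395,.1995,.0935],toolrot(0.9,8),1)
E
```

```text
time: 6.08
tcp_pos: [0.5444, 0.2002, 0.1078]
tool_rot: [[-0.014, 0.155, -0.988], [1.0, 0.005, -0.013], [0.003, -0.988, -0.155]]
wrist_force: [1.1, -0.1, 0.6]
width: 0.087
dist mm 12.128599515794114 turn deg 1.1581241630806483 grasp now [0.5467 0.2006 0.1033] rows min 0.20214332526323525
[-1.0, 8.6, 8.5] [0.0198, -0.0019, 0.0034]
```

View pics/w3.png

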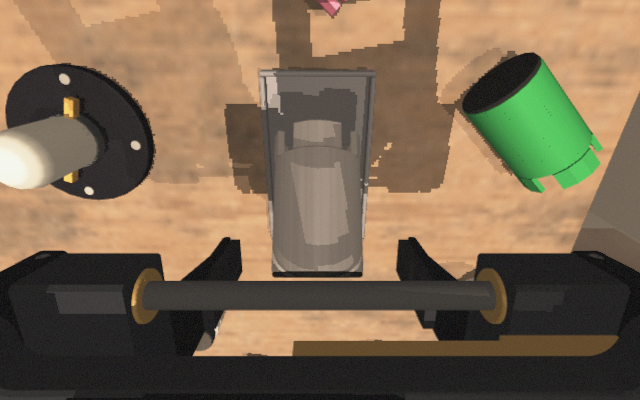

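View pics/s3.png

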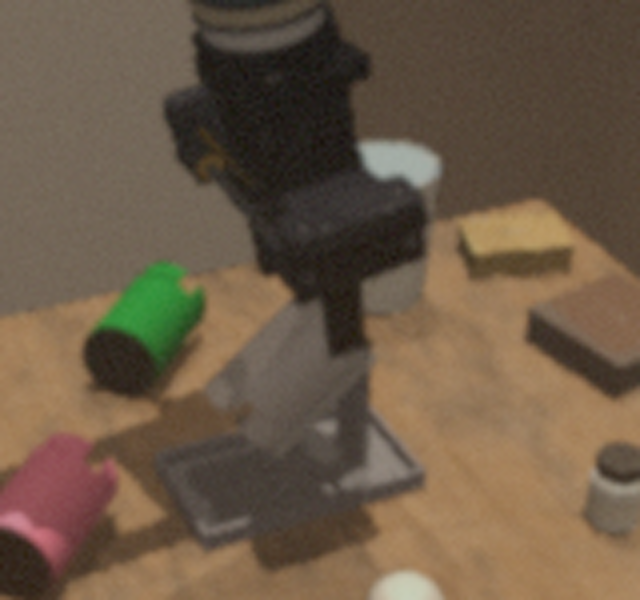

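```bash
python3 -m crank '[[[-1,4,5],[0.01,0,0.002],87],[[0,4,5],[0.01,0,0.002],87],[[0,0,0],[0,0,0],87],[[0,0,0],[0,0,0],87]]' 35
python3 - <<'E'
from h import *
plan([.5395,.1995,.0935],toolrot(0.9,8),1)
E
```

```text
time: 6.68
tcp_pos: [0.5382, 0.1999, 0.1021]
tool_rot: [[-0.014, 0.143, -0.99], [1.0, 0.002, -0.014], [0.0, -0.99, -0.143]]
wrist_force: [0.2, -0.2, -0.7]
width: 0.087
dist mm 2.705093248638398 turn deg 0.23159864094281174 grasp now [0.5391 0.1999 0.0961] rows min 0.045084887477306636
[-0.4, 2.7, -0.1] [0.0036, -0.0018, 0.0]
```

Close here, with a small extra descent.

```bash
python3 -m crank '[[[0,3,0],[0.003,0,0],87],[[0,0,0],[0,0,0],70],[[0,0,0],[0,0,0],45],[[0,0,0],[0,0,0],40],[[0,0,0],[0,0,0],40],[[0,0,0],[0,0,0],40],[[0,0,0],[0,0,0],40]]' 35
```

```text
time: 7.55
tcp_pos: [0.5388, 0.1995, 0.0989]
tool_rot: [[-0.015, 0.14, -0.99], [1.0, 0.001, -0.014], [-0.001, -0.99, -0.14]]
wrist_force: [1.1, 0.2, -0.6]
width: 0.0466
```

```bash
python3 - <<'E'
from h import *
c=r.camera("side");crop(c,(240,100,400,250),"pics/s4.png",4); print(r.sense()["width"])
c=r.camera("wrist");cv2.imwrite("pics/w4.png",c["color"][:,:,::-1])
E
```

```text
0.04666775404784647
```

View pics/s4.png

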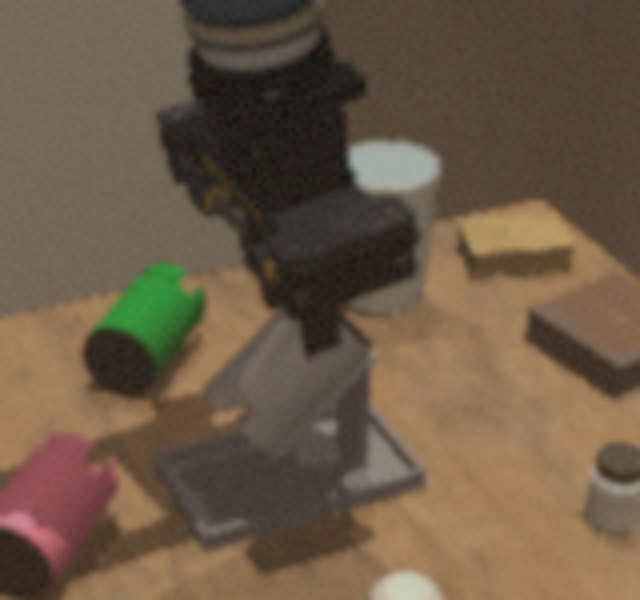

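View pics/w4.png

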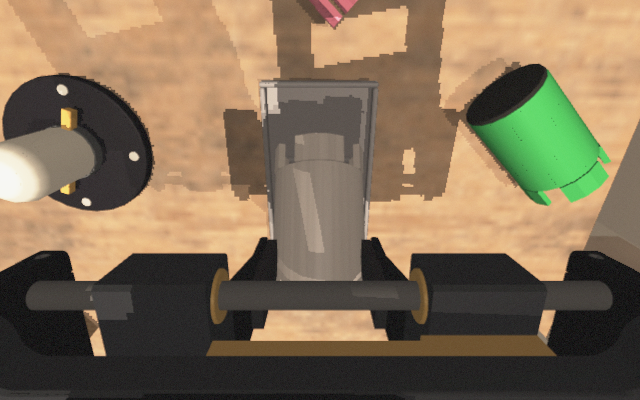

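```bash
python3 - <<'E'
from h import *
s=r.sense(); A=np.array(s["tool_rot"]);p=np.array(s["tcp_pos"])
for n in("side","wrist"):
    c=r.camera(n); im=c["color"][:,:,::-1].copy(); im=cv2.resize(im,None,fx=4,fy=4,interpolation=cv2.INTER_CUBIC)
    for off,col in(((0,.006,0),(0,0,255)),((0,.025,0),(255,0,0)),((-.0235,.006,0),(0,255,255)),((-.0235,.025,0),(0,255,0)),((.0235,.025,0),(0,255,0)),((-.0235,.025,.0095),(255,255,0)),((-.0235,.025,-.0095),(255,255,0))):
        u=pix(c,p+A@np.array(off)); cv2.circle(im,(int(u[0]*4+2),int(u[1]*4+2)),4,col,-1)
    cen=pix(c,p+A[:,1]*.006); x,y=int(cen[0]*4),int(cen[1]*4); y0=max(0,y-250);x0=x-300
    cv2.imwrite(f"pics/p_{n}.png",im[y0:y0+500,x0:x0+600])
    W=cloud(c)
    if n=="side":
        k=(W[...,0]>.51)&(W[...,0]<.56)&(W[...,1]>.15)&(W[...,1]<.185)&(W[...,2]>.07)&(W[...,2]<.13)
        P=W[k]; hs=c["color"][k].max(1); D=P[hs<60]; print(len(D)); 
        if len(D): print("finger pts lowest",D[np.argsort(D[:,2])[:8]].round(3).tolist())
E
```

```text
46
finger pts lowest [[0.53, 0.169, 0.113], [0.543, 0.169, 0.115], [0.545, 0.167, 0.115], [0.534, 0.167, 0.116], [0.528, 0.169, 0.116], [0.529, 0.167, 0.117], [0.537, 0.167, 0.118], [0.531, 0.165, 0.118]]
```

View pics/p_side.png

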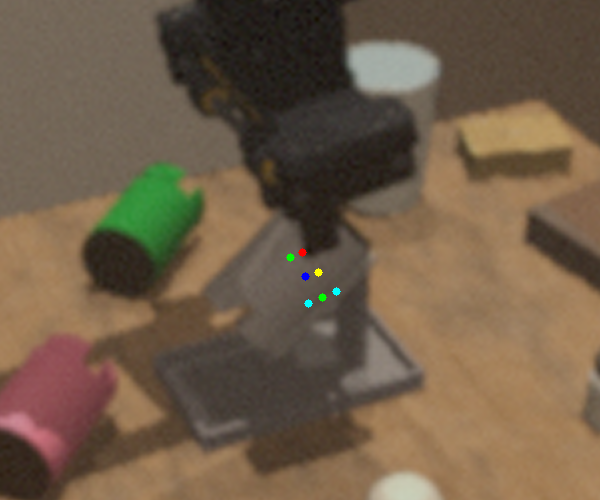

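View pics/p_wrist.png

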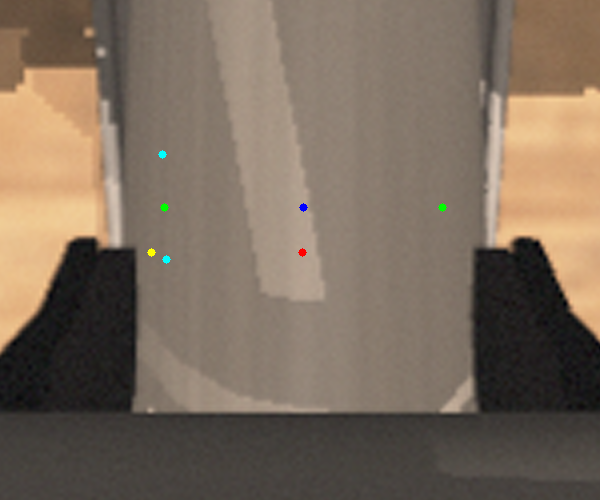

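```bash
python3 - <<'E'
from h import *
s=r.sense(); A=np.array(s["tool_rot"]);p=np.array(s["tcp_pos"])
c=r.camera("wrist"); W=cloud(c); T=(W-p)@A
cp=(np.array(c["pose"])[:3,3]-p)@A; print("cam in tool",cp)
for v in (236,238,240,243,246,250,255,260,265):
    print(v,[ (u,*np.round(T[v,u]*1e3).tolist(),int(c["color"][v,u].max())) for u in (250,258,264,268,272,276,280,300,320)])
# predicted edges of beaker
c2=r.camera("side"); W2=cloud(c2); T2=(W2-p)@A
m=(np.abs(T2[...,0])<.06)&(np.abs(T2[...,2])<.02)&(T2[...,1]>-.06)&(T2[...,1]<.05)
for v,u in np.argwhere(m)[::12]: print(v,u,np.round(T2[v,u]*1e3).tolist(),c2["color"][v,u].tolist())
E
```

```text
cam in tool [ 0.00042702 -0.17674508  0.08002078]
236 [(250, -65.0, 106.0, -39.0, 235), (258, -58.0, 106.0, -39.0, 235), (264, -52.0, 104.0, -38.0, 221), (268, -48.0, 105.0, -39.0, 214), (272, -42.0, 90.0, -32.0, 209), (276, -24.0, -8.0, 9.0, 118), (280, -21.0, -11.0, 10.0, 127), (300, -10.0, -19.0, 13.0, 137), (320, 1.0, -21.0, 14.0, 180)]
238 [(250, -66.0, 107.0, -42.0, 233), (258, -58.0, 105.0, -41.0, 230), (264, -29.0, -16.0, 11.0, 22), (268, -48.0, 106.0, -41.0, 185), (272, -42.0, 90.0, -34.0, 199), (276, -24.0, -8.0, 7.0, 114), (280, -21.0, -11.0, 9.0, 127), (300, -10.0, -20.0, 13.0, 138), (320, 1.0, -20.0, 13.0, 181)]
240 [(250, -66.0, 106.0, -43.0, 232), (258, -58.0, 107.0, -44.0, 219), (264, -29.0, -20.0, 12.0, 24), (268, -27.0, -16.0, 10.0, 47), (272, -25.0, -18.0, 11.0, 29), (276, -23.0, -14.0, 9.0, 51), (280, -21.0, -13.0, 8.0, 126), (300, -10.0, -20.0, 12.0, 136), (320, 1.0, -22.0, 13.0, 179)]
243 [(250, -66.0, 107.0, -47.0, 232), (258, -32.0, -22.0, 11.0, 97), (264, -29.0, -22.0, 11.0, 17), (268, -27.0, -19.0, 9.0, 30), (272, -25.0, -18.0, 9.0, 34), (276, -23.0, -17.0, 
[... 2377 characters left out ...]
91, 82]
189 327 [-27.0, 2.0, -19.0] [94, 82, 76]
190 322 [-28.0, -2.0, -5.0] [99, 89, 77]
191 317 [-25.0, -2.0, 6.0] [102, 90, 81]
192 313 [-24.0, -3.0, 16.0] [103, 92, 83]
192 325 [-27.0, 8.0, -13.0] [90, 80, 73]
193 321 [-29.0, 5.0, -1.0] [95, 85, 75]
194 317 [-27.0, 5.0, 8.0] [98, 87, 77]
195 315 [-28.0, 5.0, 14.0] [99, 87, 78]
195 327 [-21.0, 24.0, -19.0] [93, 86, 75]
196 324 [-19.0, 26.0, -12.0] [86, 78, 69]
197 321 [-25.0, 20.0, -2.0] [87, 78, 69]
198 319 [-29.0, 17.0, 5.0] [91, 81, 71]
199 319 [-27.0, 22.0, 5.0] [89, 79, 71]
200 320 [-19.0, 32.0, -0.0] [91, 83, 74]
201 322 [-23.0, 35.0, -4.0] [89, 81, 72]
203 317 [-18.0, 39.0, 8.0] [87, 79, 69]
205 316 [-20.0, 42.0, 12.0] [91, 82, 74]
```

The fingers closed to 46.7 mm, not 56. Both the wrist and side depth maps put the fingertips about 40 mm short of where the stated tool frame says. They pinch a chord above the axis. I open, then measure the real tip offset.

```bash
python3 -m crank '[[[0,0,0],[0,0,0],87],[[0,0,0],[0,0,0],87],[[0,0,0],[0,0,0],87],[[0,-20,0],[0,0,0],87],[[0,-20,0],[0,0,0],87],[[0,-20,0],[0,0,0],87],[[0,0,0],[0,0,0],87],[[0,0,0],[0,0,0],87]]'
cat > tip.py <<'E'
from h import *
s=r.sense(); A=np.array(s["tool_rot"]);p=np.array(s["tcp_pos"]); print(p,s["width"])
for n in ("wrist","side","top"):
    c=r.camera(n); W=cloud(c); T=(W-p)@A*1e3
    cv2.imwrite(f"pics/tip_{n}.png",c["color"][:,:,::-1])
    dark=c["color"].max(2)<70
    m=(abs(T[...,2])<16)&(abs(T[...,0])<75)&(abs(T[...,0])>36)&(T[...,1]>-70)&(T[...,1]<35)
    h,e=np.histogram(T[m][:,1],bins=np.arange(-70,40,5)); print(n,list(zip(e[:-1].astype(int).tolist(),h.tolist())))
    # body
    m=(abs(T[...,2])<100)&(abs(T[...,0])<120)&(T[...,1]<-40)&(T[...,1]>-140)
    q=T[m]; h,e=np.histogram(q[:,1],bins=np.arange(-140,-35,5)); print("  body",list(zip(e[:-1].astype(int).tolist(),h.tolist())), "x",np.percentile(q[:,0],[1,99]).round(),"z",np.percentile(q[:,2],[1,99]).round())
E
python3 tip.py
```

```text
time: 8.85
tcp_pos: [0.5293, 0.2002, 0.1591]
tool_rot: [[-0.014, 0.138, -0.99], [1.0, 0.003, -0.014], [0.001, -0.99, -0.138]]
wrist_force: [0.2, 0.1, 0.1]
width: 0.0871
[0.52925339 0.20021374 0.1591243 ] 0.08708922589178256
wrist [(-70, 311), (-65, 578), (-60, 419), (-55, 403), (-50, 322), (-45, 377), (-40, 385), (-35, 332), (-30, 349), (-25, 308), (-20, 282), (-15, 36), (-10, 0), (-5, 0), (0, 0), (5, 0), (10, 0), (15, 0), (20, 0), (25, 0), (30, 0)]
  body [(-140, 0), (-135, 2), (-130, 9737), (-125, 12977), (-120, 7266), (-115, 4402), (-110, 17222), (-105, 12298), (-100, 5897), (-95, 2992), (-90, 1333), (-85, 580), (-80, 488), (-75, 393), (-70, 311), (-65, 578), (-60, 419), (-55, 403), (-50, 322), (-45, 377)] x [-79.  80.] z [-5. 38.]
side [(-70, 13), (-65, 28), (-60, 22), (-55, 27), (-50, 22), (-45, 21), (-40, 26), (-35, 19), (-30, 30), (-25, 27), (-20, 33), (-15, 3), (-10, 0), (-5, 0), (0, 0), (5, 0), (10, 0), (15, 0), (20, 0), (25, 0), (30, 0)]
  body [(-140, 81), (-135, 86), (-130, 568), (-125, 166), (-120, 113), (-115, 105), (-110, 136), (-105, 154), (-100, 141), (-95, 113), (-90, 91), (-85, 28), (-80, 9), (-75, 11), (-70, 13), (-65, 28), (-60, 22), (-55, 27), (-50, 22), (-45, 21)] x [-96.  87.] z [-37.  36.]
top [(-70, 0), (-65, 0), (-60, 0), (-55, 0), (-50, 0), (-45, 0), (-40, 0), (-35, 0), (-30, 0), (-25, 0), (-20, 0), (-15, 0), (-10, 0), (-5, 0), (0, 0), (5, 0), (10, 0), (15, 0), (20, 0), (25, 0), (30, 0)]
  body [(-140, 0), (-135, 1), (-130, 824), (-125, 88), (-120, 2), (-115, 3), (-110, 114), (-105, 5), (-100, 4), (-95, 0), (-90, 1), (-85, 0), (-80, 0), (-75, 0), (-70, 0), (-65, 0), (-60, 0), (-55, 0), (-50, 0), (-45, 0)] x [-94.  92.] z [-38.  36.]
```

```bash
sed -i 's/g=np.array(grasp)-0.006\*rot\[:,1\]/g=np.array(grasp)+0.034*rot[:,1]/; s/p+.006\*A\[:,1\]/p-.034*A[:,1]/' h.py; python3 - <<'E'
from h import *
from scipy.optimize import least_squares
s=r.sense(); A=np.array(s["tool_rot"]);p=np.array(s["tcp_pos"])
def ax(q): return np.array([-np.cos(q[3])*np.cos(q[2]),-np.cos(q[3])*np.sin(q[2]),-np.sin(q[3])])
for n in ("wrist","side"):
    c=r.camera(n); W=cloud(c); T=(W-p)@A*1e3
    m=(T[...,1]>-45)&(T[...,1]<-10)&(abs(T[...,0])>38)&(abs(T[...,0])<70)&(abs(T[...,2])<20); q=T[m]
    for sg in (1,-1):
        k=q[q[:,0]*sg>0]
        if len(k)>5: print(n,"x",np.percentile(k[:,0],[1,99]).round(1),"y max",np.percentile(k[:,1],99).round(1),"z",np.percentile(k[:,2],[1,99]).round(1))
    P=W[(abs(W[...,0]-.53)<.08)&(abs(W[...,1]-.2)<.03)&(W[...,2]>.05)&(W[...,2]<.14)&(T[...,1]>-8)]
    P=P[P[:,2]>.085+.84*(P[:,0]-.53)]
    def res(qq):
        a=ax(qq); e=P-np.array([.53,qq[0],qq[1]]); t=e@a; e=e-np.outer(t,a); return np.where(abs(t)<.03,np.linalg.norm(e,axis=1)-.028,0)
    f=least_squares(res,[.2,.086,0,.69],loss="soft_l1",f_scale=.001,bounds=([.15,.05,-.3,.5],[.25,.12,.3,.9]))
    t=(P-np.array([.53,f.x[0],f.x[1]]))@ax(f.x)
    print(n,len(P),f.x[:2],np.degrees(f.x[2:]),np.median(abs(res(f.x))),np.percentile(t,[1,99]))
plan([.5395,.1995,.0935],toolrot(0.9,8),4)
E
```

```text
wrist x [43.4 53. ] y max -14.9 z [-8.3 11.5]
wrist x [-52.5 -43. ] y max -14.8 z [-8.5 11.5]
wrist 7964 [0.19915506 0.08700732] [ 0.81750359 39.25478517] 0.00016571818569056408 [-0.04350802  0.04509917]
side x [41.2 52.9] y max -14.2 z [-1.8  9.5]
side x [-56.4 -49.1] y max -14.5 z [-12.4   9.3]
side 685 [0.19883997 0.08495647] [-0.68105373 38.80088579] 0.00037747293378228436 [-0.04611182  0.04247469]
dist mm 100.15803969889156 turn deg 0.16702890548500698 grasp now [0.5246 0.2001 0.1925] rows min 1.6693006616481927
[-0.2, 25.0, -0.3] [-0.0005, -0.0005, 0.0001]
[-0.2, 25.0, -0.3] [-0.0005, -0.0005, 0.0001]
[-0.2, 25.0, -0.3] [-0.0005, -0.0005, 0.0001]
[-0.2, 25.0, -0.3] [-0.0005, -0.0005, 0.0001]
```

View pics/tip_wrist.png

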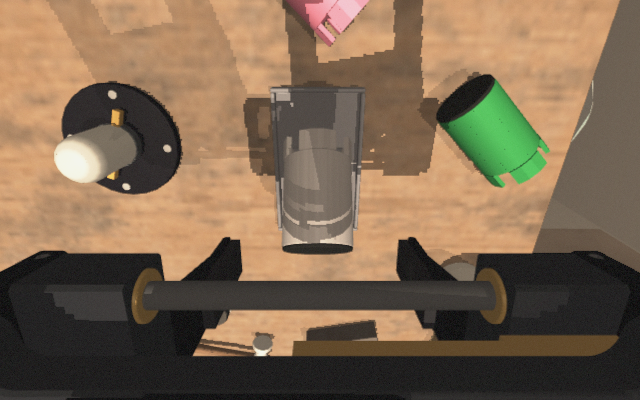

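The true fingertips lie at tool y = −15 mm, in both cameras, so the grasp point is 34 mm behind the reported TCP. The beaker has not moved. I redo the descent with that offset.

```bash
python3 -m crank '[[[0,30,0],[0,0,0],87],[[0,28,0],[0,0,0],87],[[0,24,0],[0,0,0],87],[[0,14,0],[0,0,0],87],[[0,0,0],[0,0,0],87],[[0,0,0],[0,0,0],87]]'
python3 - <<'E'
from h import *
plan([.5395,.1995,.0935],toolrot(0.9,8),1)
E
```

```text
time: 9.85
tcp_pos: [0.5441, 0.2005, 0.0605]
tool_rot: [[-0.014, 0.138, -0.99], [1.0, 0.003, -0.013], [0.001, -0.99, -0.138]]
wrist_force: [-0.0, -0.2, -0.3]
width: 0.0868
dist mm 1.1930642058115775 turn deg 0.1445011744197924 grasp now [0.5394 0.2004 0.0942] rows min 0.019884403430192956
[-0.9, 0.7, -0.1] [-0.0012, -0.0021, 0.0005]
```

```bash
python3 -m crank '[[[-1,1,0],[0,-0.002,0],87],[[0,0,0],[0,0,0],70],[[0,0,0],[0,0,0],50],[[0,0,0],[0,0,0],50],[[0,0,0],[0,0,0],50],[[0,0,0],[0,0,0],50],[[0,0,0],[0,0,0],50]]' 40
python3 - <<'E'
from h import *
c=r.camera("side");crop(c,(240,100,400,250),"pics/s5.png",4); print(r.sense()["width"],r.sense()["wrist_force"])
E
```

```text
time: 10.72
tcp_pos: [0.5454, 0.1995, 0.0622]
tool_rot: [[-0.016, 0.142, -0.99], [1.0, 0.003, -0.016], [0.001, -0.99, -0.142]]
wrist_force: [0.2, -0.6, 0.6]
width: 0.0557
0.05583664734060948 [ 0.1947638  -0.0116102   0.15204593]
```

View pics/s5.png

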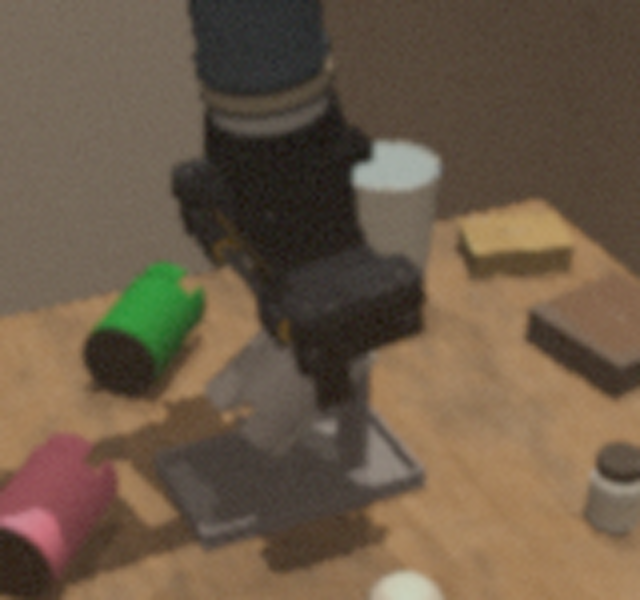

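Width 55.7 mm, so this is a proper grasp across the diameter. I lift.

```bash
python3 -m crank '[[[0,-15,0],[0,0,0],50],[[0,-30,0],[0,0,0],50],[[0,-50,0],[0,0,0],50],[[0,-50,0],[0,0,0],50],[[0,-50,0],[0,0,0],50],[[0,0,0],[0,0,0],50],[[0,0,0],[0,0,0],50]]'
python3 - <<'E'
from h import *
c=r.camera("side");cv2.imwrite("pics/s6.png",c["color"][:,:,::-1])
print(r.sense()["width"],r.sense()["wrist_force"])
for h,t in((26.3,58),(-20,58)):
    plan([.508,.0035,.22],toolrot(h,t),8)
E
```

```text
time: 11.65
tcp_pos: [0.5131, 0.199, 0.2625]
tool_rot: [[-0.017, 0.137, -0.991], [1.0, 0.003, -0.016], [0.001, -0.991, -0.137]]
wrist_force: [-0.4, -0.2, -2.4]
width: 0.0557
0.0551254976374213 [-0.52526291  0.35749778 -1.56176585]
dist mm 193.67995765402515 turn deg 55.77951494379595 grasp now [0.5089 0.199  0.2962] rows min 5.312334756551995
[-22.9, 7.8, -1.1] [-0.1075, -0.048, -0.0309]
[-23.1, 7.1, 0.8] [-0.1075, -0.048, -0.0309]
[-23.3, 6.2, 2.6] [-0.1075, -0.048, -0.0309]
[-23.3, 5.1, 4.4] [-0.1075, -0.048, -0.0309]
[-23.2, 3.8, 5.9] [-0.1075, -0.048, -0.0309]
[-22.9, 2.4, 7.4] [-0.1075, -0.048, -0.0309]
[-22.6, 0.8, 8.6] [-0.1075, -0.048, -0.0309]
[-22.2, -0.9, 9.7] [-0.1075, -0.048, -0.0309]
dist mm 215.30162445404287 turn deg 54.069459920319204 grasp now [0.5089 0.199  0.2962] rows min 5.149472373363734
[-25.7, 7.8, -1.2] [-0.1081, 0.0395, 0.0258]
[-25.5, 8.6, -1.3] [-0.1081, 0.0395, 0.0258]
[-25.2, 9.4, -1.4] [-0.1081, 0.0395, 0.0258]
[-24.9, 10.2, -1.3] [-0.1081, 0.0395, 0.0258]
[-24.6, 10.9, -1.1] [-0.1081, 0.0395, 0.0258]
[-24.2, 11.7, -0.9] [-0.1081, 0.0395, 0.0258]
[-23.9, 12.4, -0.5] [-0.1081, 0.0395, 0.0258]
[-23.6, 13.0, -0.1] [-0.1081, 0.0395, 0.0258]
```

View pics/s6.png

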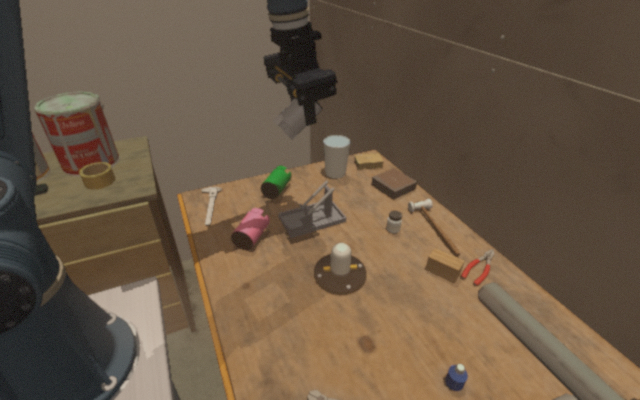

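The beaker is held at (293,118) and the cradle is empty. I go above the stand while tilting it to mouth-down.

```bash
python3 -m crank '[[[-23,4,-1],[-0.107,-0.048,-0.031],50],[[-23,3,0],[-0.107,-0.048,-0.031],50],[[-23,3,1],[-0.107,-0.048,-0.031],50],[[-23,2,2],[-0.107,-0.048,-0.031],50],[[-23,1,3],[-0.107,-0.048,-0.031],50],[[-23,0,4],[-0.107,-0.048,-0.031],50],[[-23,-1,4],[-0.107,-0.048,-0.031],50],[[-22,-2,5],[-0.107,-0.048,-0.031],50]]'
python3 - <<'E'
from h import *
print(r.sense()["joints"])
plan([.508,.0035,.24],toolrot(26.3,58.7),3)
E
```

```text
time: 12.7
tcp_pos: [0.5473, 0.0962, 0.3057]
tool_rot: [[-0.346, 0.601, -0.72], [0.936, 0.272, -0.222], [0.062, -0.751, -0.657]]
wrist_force: [1.0, -0.1, -2.3]
width: 0.0556
[-0.2918325   0.12642826  2.0302166   0.89056845  0.59179044 -2.85392099]
dist mm 116.2184833871166 turn deg 18.690230993051856 grasp now [0.5269 0.087  0.3313] rows min 1.93697472311861
[-25.1, 11.0, 27.4] [-0.1007, -0.0386, -0.0135]
[-24.2, 7.8, 29.3] [-0.1007, -0.0386, -0.0135]
[-23.1, 4.4, 30.8] [-0.1007, -0.0386, -0.0135]
```

```bash
cat > kin.py <<'E'
from h import *
from scipy.optimize import least_squares
def Rz(a): return R.from_euler('z',a).as_matrix()
def Ry(a): return R.from_euler('y',a).as_matrix()
D=[([1.1363,.5280,1.4340,0,1.181,-.178],[.158,.604,.207]),([1.15189392,.612231457,1.272632,-2.386e-4,1.26894377,-.161820146],[.1717,.6584,.2062]),([-0.2918325,0.12642826,2.0302166,0.89056845,0.59179044,-2.85392099],[.5473,.0962,.3057])]
def rows(q):
    q=np.array(q,float); A=Rz(q[0]); f=A@Ry(q[1]+q[2]); u=A@Ry(q[1]); t=f@Rz(q[3])@Ry(q[4])
    return np.c_[A[:,0],A[:,2],u[:,2],f[:,2],f[:,0],t[:,2]]
def fit(D):
    M=np.vstack([rows(q) for q,_ in D]); b=np.hstack([p for _,p in D]); 
    lam=1e-4*np.eye(6); x0=np.array([0,.3,.4,.4,0,.2])
    x=np.linalg.lstsq(np.vstack([M,lam]),np.hstack([b,lam@x0]),rcond=None)[0]; return x,np.abs(M@x-b).max(),np.linalg.svd(M)[1]
LO=[-3.08,-.75,.22,-1.43,0,-2.85]; HI=[3.08,2.2,2.44,4.57,2.65,2.85]
def orient(q): return Rz(q[0])@Ry(q[1]+q[2])@Rz(q[3])@Ry(q[4])@Rz(q[5])
E
python3 - <<'E'
from kin import *
x,e,sv=fit(D); print(x,e,sv)
s=r.sense(); A=np.array(s["tool_rot"]); F=orient(s["joints"])
print(np.round(F.T@A,3))
F0=orient(D[0][0]); A0=np.array([[0.254,-0.001,-0.967],[0.967,-0.002,0.254],[-0.002,-1,0]]); print(np.round(F0.T@A0,3))
E
```

```text
[-0.85935172 -0.46192629  1.14887393  0.73846292 -0.5624825   0.57185685] 0.10122400365261383 [3.32734692 2.53883773 0.59306062 0.34680331 0.10431942 0.01376728]
[[-1. -0.  0.]
 [ 0. -0.  1.]
 [-0.  1.  0.]]
[[-1.     0.001 -0.   ]
 [-0.     0.     1.   ]
 [ 0.001  1.     0.   ]]
```

```bash
python3 - <<'E'
from kin import *
b=np.hstack([p for _,p in D])
def rows2(q,cols):
    q=np.array(q,float); A=Rz(q[0]); f=A@Ry(q[1]+q[2]); u=A@Ry(q[1]); w=f@Rz(q[3]); t=w@Ry(q[4]); e=t@Rz(q[5])
    d=dict(r0=A[:,0],z0=A[:,2],lat=A[:,1],L2=u[:,2],L3=f[:,2],a3=f[:,0],w=w[:,1],Lt=t[:,2],tx=e[:,0],ty=e[:,1]); return np.stack([d[c] for c in cols],1)
for cols in (["r0","z0","lat","L2","L3","Lt"],["z0","lat","L2","L3","Lt"],["z0","lat","L2","L3","a3","Lt"],["z0","w","L2","L3","Lt"],["z0","w","lat","L2","L3","Lt"],["z0","ty","L2","L3","Lt"]):
    M=np.vstack([rows2(q,cols) for q,_ in D]); x,_,rk,sv=np.linalg.lstsq(M,b,rcond=None); print(dict(zip(cols,x.round(3).tolist())),"err",np.abs(M@x-b).max().round(4),sv[-1])
E
```

```text
{'r0': -0.065, 'z0': 0.113, 'lat': 0.111, 'L2': 0.651, 'L3': 0.383, 'Lt': 0.321} err 0.0019 0.094274475832562
{'z0': 0.085, 'lat': 0.113, 'L2': 0.634, 'L3': 0.322, 'Lt': 0.303} err 0.0055 0.2327972003101645
{'z0': 0.274, 'lat': 0.111, 'L2': 0.588, 'L3': 0.392, 'a3': 0.114, 'Lt': 0.32} err 0.0004 0.0404121553502496
{'z0': 0.051, 'w': 0.11, 'L2': 0.614, 'L3': 0.324, 'Lt': 0.271} err 0.0698 0.2326773322616139
{'z0': 0.09, 'w': -0.012, 'lat': 0.123, 'L2': 0.638, 'L3': 0.321, 'Lt': 0.309} err 0.0031 0.23267377002348208
{'z0': 0.186, 'ty': 0.119, 'L2': 0.808, 'L3': 0.239, 'Lt': 0.591} err 0.0485 0.23336377637062278
```

```bash
cat >> kin.py <<'E'
X=dict(z0=.274,lat=.111,L2=.588,L3=.392,a3=.114,Lt=.320)
C=np.array([[-1,0,0],[0,0,1],[0,1.,0]])
def fk(q):
    A=Rz(q[0]); f=A@Ry(q[1]+q[2]); u=A@Ry(q[1]); t=f@Rz(q[3])@Ry(q[4])
    return X["z0"]*A[:,2]+X["lat"]*A[:,1]+X["L2"]*u[:,2]+X["L3"]*f[:,2]+X["a3"]*f[:,0]+X["Lt"]*t[:,2], t@Rz(q[5])@C
def ik(g,rot):
    p=np.array(g)+.034*rot[:,1]; best=None
    w=p-X["Lt"]*rot[:,1]
    rr=np.hypot(w[0],w[1]); q1=np.arctan2(w[1],w[0])-np.arcsin(X["lat"]/rr); rad=np.sqrt(rr**2-X["lat"]**2); z=w[2]-X["z0"]
    l2=X["L2"]; l3=np.hypot(X["L3"],X["a3"]); d=np.hypot(rad,z); c=(d*d-l2*l2-l3*l3)/(2*l2*l3)
    if abs(c)>1: return None
    k=np.arccos(c) ; g0=np.arctan2(X["a3"],X["L3"]) # link3 dir angle = q23+g0
    th2=np.arctan2(rad,z)-np.arctan2(l3*np.sin(k),l2+l3*np.cos(k)); q2=th2; q3=k-g0
    B=(Rz(q1)@Ry(q2+q3)).T@rot@C.T
    e=R.from_matrix(B).as_euler('ZYZ'); q4,q5,q6=e
    if q5<0: q4+=np.pi;q5=-q5;q6+=np.pi
    q4=(q4+1.43)%(2*np.pi)-1.43; q6=(q6+np.pi)%(2*np.pi)-np.pi
    return np.array([q1,q2,q3,q4,q5,q6])
E
python3 - <<'E'
from kin import *
s=r.sense(); A=np.array(s["tool_rot"]); p=np.array(s["tcp_pos"])
print(fk(s["joints"])[0]-p, ik(p-.034*A[:,1],A),s["joints"])
for tilt in (58.7,40,20):
  for h in (26.3,-63.7,116.3,-153.7):
    for z in (.24,.069):
      q=ik([.508,.0035,z],toolrot(h,tilt)); 
      if q is None: print(tilt,h,z,"none"); continue
      print(tilt,h,z,q.round(2),"OK" if all(q>=LO) and all(q<=HI) else "BAD")
E
```

```text
[ 4.95590701e-04  4.17769299e-06 -5.36467081e-04] [-0.29226715  0.1247051   2.03038741  0.88887556  0.59304936 -2.85216971] [-0.2918325   0.12642826  2.0302166   0.89056845  0.59179044 -2.85392099]
58.7 26.3 0.24 [-0.72  0.48  2.34  1.75  0.93  1.95] OK
58.7 26.3 0.069 [-0.72  1.07  2.38  2.11  1.17  1.25] OK
58.7 -63.7 0.24 [ 0.26  0.55  1.97 -1.38  1.02  0.84] OK
58.7 -63.7 0.069 [0.26 0.93 2.   4.65 1.   1.32] BAD
58.7 116.3 0.24 [-0.51  0.73  1.47  0.53  1.84  2.07] OK
58.7 116.3 0.069 [-0.51  0.99  1.49  0.51  1.59  1.93] OK
58.7 -153.7 0.24 [ 0.    0.83  1.23 -0.43  2.02  1.12] OK
58.7 -153.7 0.069 [ 0.    1.05  1.25 -0.4   1.8   1.23] OK
40 26.3 0.24 [-0.54  0.3   2.16  1.19  0.62  2.72] OK
40 26.3 0.069 [-0.54  0.79  2.28  2.06  0.66  1.68] OK
40 -63.7 0.24 [ 0.13  0.42  1.91 -0.97  0.83  0.37] OK
40 -63.7 0.069 [0.13 0.77 2.   4.85 0.66 0.98] BAD
40 116.3 0.24 [-0.45  0.59  1.53  0.41  1.6   2.12] OK
40 116.3 0.069 [-0.45  0.85  1.61  0.42  1.3   1.99] OK
40 -153.7 0.24 [-0.04  0.67  1.35 -0.32  1.74  1.12] OK
40 -153.7 0.069 [-0.04  0.9   1.42 -0.31  1.46  1.21] OK
20 26.3 0.24 [-0.36  0.29  1.94  0.39  0.71 -2.66] OK
20 26.3 0.069 [-0.36  0.65  2.08  1.    0.3   2.95] BAD
20 -63.7 0.24 [-0.04  0.35  1.82 -0.42  0.84 -0.24] OK
20 -63.7 0.069 [-0.04  0.67  1.95 -0.75  0.46  0.17] OK
20 116.3 0.24 [-0.35  0.46  1.62  0.25  1.32  2.24] OK
20 116.3 0.069 [-0.35  0.72  1.74  0.29  0.96  2.13] OK
20 -153.7 0.24 [-0.11  0.51  1.52 -0.19  1.41  1.06] OK
20 -153.7 0.069 [-0.11  0.76  1.64 -0.21  1.06  1.14] OK
```

```bash
python3 - <<'E'
from kin import *
g=[.50,.06,.33]
for h,t in [(20,40),(15,30),(5,15),(0,8),(-30,8),(-60,8),(-90,8),(-120,8),(-150,8),(-180,8),(-210,8),(-243.7,8),(-243.7,30),(-243.7,58.7)]:
    q=ik(g,toolrot(h,t)); print(h,t,q.round(2),"OK" if all(q>=LO) and all(q<=HI) else "BAD")
plan(g,toolrot(0,10),4)
E
```

```text
20 40 [-0.35  0.07  2.08  0.85  0.59 -2.9 ] BAD
15 30 [-0.25  0.09  1.97  0.41  0.66 -2.35] OK
5 15 [-0.14  0.16  1.79  0.07  0.94 -1.83] OK
0 8 [-0.11  0.2   1.7   0.02  1.1  -1.69] OK
-30 8 [-0.07  0.22  1.69 -0.07  1.12 -1.09] OK
-60 8 [-0.03  0.24  1.65 -0.13  1.18 -0.51] OK
-90 8 [-0.02  0.27  1.6  -0.15  1.26  0.02] OK
-120 8 [-0.03  0.3   1.56 -0.13  1.35  0.52] OK
-150 8 [-0.06  0.32  1.54 -0.08  1.4   1.01] OK
-180 8 [-0.1   0.32  1.53 -0.01  1.43  1.48] OK
-210 8 [-0.13  0.31  1.55  0.05  1.41  1.95] OK
-243.7 8 [-0.17  0.29  1.59  0.12  1.35  2.48] OK
-243.7 30 [-0.32  0.39  1.52  0.37  1.61  2.31] OK
-243.7 58.7 [-0.43  0.59  1.47  0.61  1.92  2.2 ] OK
dist mm 55.78883310433858 turn deg 36.68019906375269 grasp now [0.5269 0.087  0.3313] rows min 3.4933522917859703
[-5.0, -7.0, 11.0] [0.1318, 0.0739, 0.0528]
[-6.2, -5.2, 11.4] [0.1318, 0.0739, 0.0528]
[-7.3, -3.3, 11.4] [0.1318, 0.0739, 0.0528]
[-8.2, -1.4, 11.2] [0.1318, 0.0739, 0.0528]
```

```bash
python3 -m crank '[[[-5,-7,11],[0.132,0.074,0.053],50],[[-6,-5,11],[0.132,0.074,0.053],50],[[-7,-3,11],[0.132,0.074,0.053],50],[[-8,-1,11],[0.132,0.074,0.053],50],[[0,0,0],[0.07,0.18,0],50],[[0,0,0],[0.07,0.18,0],50],[[0,0,0],[0,0.18,0],50],[[0,0,0],[0,0.18,0],50]]'
python3 -m crank '[[[0,0,0],[0,0.18,0],50],[[0,0,0],[0,0.18,0],50],[[0,0,0],[0,0.18,0],50],[[0,0,0],[0,0.18,0],50],[[0,0,0],[0,0.18,0],50],[[0,0,0],[0,0.18,0],50],[[0,0,0],[0,0.18,0],50],[[0,0,0],[0,0.18,0],50]]'
python3 - <<'E'
from kin import *
s=r.sense();print(s["joints"].round(2) if hasattr(s["joints"],"round") else s["joints"],s["width"])
plan([.50,.06,.33],toolrot(-243.7,8),10)
E
```

```text
time: 13.7
tcp_pos: [0.5067, 0.0696, 0.2798]
tool_rot: [[0.609, 0.081, -0.789], [0.787, 0.065, 0.614], [0.101, -0.995, -0.024]]
wrist_force: [0.2, -0.1, -2.0]
width: 0.0555
time: 14.7
tcp_pos: [0.4982, 0.0696, 0.2629]
tool_rot: [[0.836, 0.045, 0.547], [-0.548, 0.068, 0.833], [0.0, -0.997, 0.082]]
wrist_force: [-0.1, -0.7, -1.0]
width: 0.0558
[-0.13  0.27  1.7   0.08  1.13  0.41] 0.05578189322116459
dist mm 33.8151011413753 turn deg 120.84220429893486 grasp now [0.4967 0.0672 0.2968] rows min 11.50878136180332
[0.3, -3.4, -0.2] [-0.0134, 0.2104, 0.0061]
[0.3, -3.4, -0.2] [-0.0134, 0.2104, 0.0061]
[0.3, -3.4, -0.2] [-0.0134, 0.2104, 0.0061]
[0.3, -3.4, -0.1] [-0.0134, 0.2104, 0.0061]
[0.3, -3.4, -0.1] [-0.0134, 0.2104, 0.0061]
[0.3, -3.4, -0.1] [-0.0134, 0.2104, 0.0061]
[0.3, -3.4, -0.1] [-0.0134, 0.2104, 0.0061]
[0.3, -3.4, -0.1] [-0.0134, 0.2104, 0.0061]
[0.3, -3.4, -0.0] [-0.0134, 0.2104, 0.0061]
[0.3, -3.4, -0.0] [-0.0134, 0.2104, 0.0061]
```

```bash
python3 -m crank '[[[0,-5,0],[-0.012,0.185,0],50],[[0,-5,0],[-0.012,0.185,0],50],[[0,-5,0],[-0.012,0.185,0],50],[[0,-5,0],[-0.012,0.185,0],50],[[0,-5,0],[-0.012,0.185,0],50],[[0,-5,0],[-0.012,0.185,0],50],[[0,-5,0],[-0.012,0.185,0],50],[[0,-5,0],[-0.012,0.185,0],50]]'
python3 - <<'E'
from kin import *
s=r.sense();print(np.round(s["joints"],2))
plan([.508,.0035,.26],toolrot(-243.7,58.7),8)
E
```

```text
time: 15.7
tcp_pos: [0.4899, 0.0677, 0.2873]
tool_rot: [[-0.481, -0.074, 0.873], [-0.876, 0.05, -0.479], [-0.008, -0.996, -0.089]]
wrist_force: [0.5, -1.2, -2.3]
width: 0.0558
[-0.12  0.29  1.6   0.04  1.33  1.94]
dist mm 59.19559464829485 turn deg 63.120060873196216 grasp now [0.4925 0.066  0.3212] rows min 6.01143436887583
[3.9, 5.3, 3.3] [-0.1128, 0.0675, 0.0409]
[3.9, 4.7, 4.2] [-0.1128, 0.0675, 0.0409]
[3.7, 4.1, 4.9] [-0.1128, 0.0675, 0.0409]
[3.5, 3.3, 5.6] [-0.1128, 0.0675, 0.0409]
[3.2, 2.5, 6.2] [-0.1128, 0.0675, 0.0409]
[2.9, 1.7, 6.6] [-0.1128, 0.0675, 0.0409]
[2.5, 0.8, 6.9] [-0.1128, 0.0675, 0.0409]
[2.0, -0.1, 7.1] [-0.1128, 0.0675, 0.0409]
```

```bash
python3 -m crank '[[[4,4,3],[-0.113,0.0675,0.041],50],[[4,4,4],[-0.113,0.0675,0.041],50],[[4,3,5],[-0.113,0.0675,0.041],50],[[3.5,2,5],[-0.113,0.0675,0.041],50],[[3,1,5],[-0.113,0.0675,0.041],50],[[3,0,6],[-0.113,0.0675,0.041],50],[[2.5,0,6],[-0.113,0.0675,0.041],50],[[2,-1,7],[-0.113,0.0675,0.041],50]]'
python3 - <<'E'
from kin import *
s=r.sense();print(np.round(s["joints"],2))
plan([.508,.0035,.24],toolrot(-243.7,58.7),3)
for n in("side","top","wrist"):
    c=r.camera(n); cv2.imwrite(f"pics/a_{n}.png",c["color"][:,:,::-1])
E
```

```text
time: 16.7
tcp_pos: [0.4934, 0.0277, 0.2387]
tool_rot: [[-0.904, -0.382, 0.192], [-0.427, 0.784, -0.451], [0.022, -0.489, -0.872]]
wrist_force: [0.7, 0.3, -2.5]
width: 0.0555
[-0.52  0.73  1.46  0.54  1.88  2.1 ]
dist mm 16.593911992586946 turn deg 2.574759251947403 grasp now [0.5064 0.001  0.2554] rows min 0.2765651998764491
[-0.9, 2.9, 4.6] [0.0117, -0.0092, -0.0015]
[-0.9, 3.0, 4.6] [0.0117, -0.0092, -0.0015]
[-0.8, 3.1, 4.5] [0.0117, -0.0092, -0.0015]
```

View pics/a_side.png

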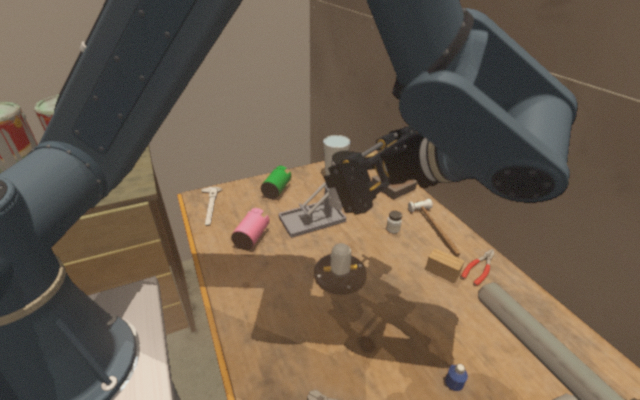

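View pics/a_wrist.png

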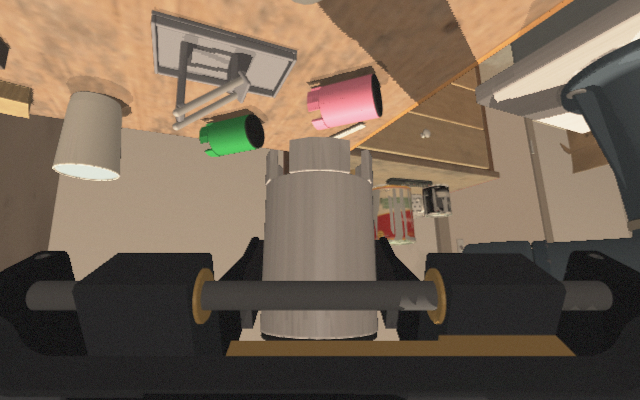

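View pics/a_top.png

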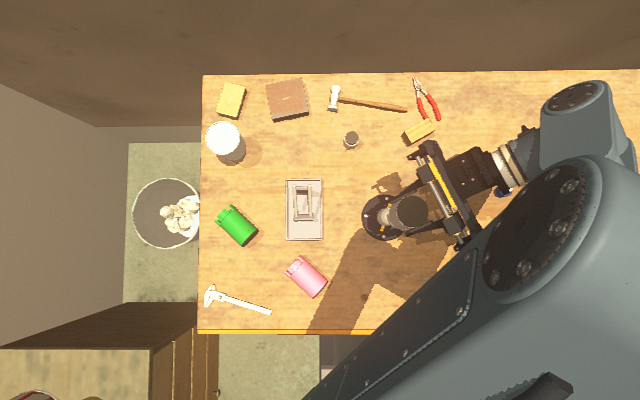

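The wrist picture shows the held beaker mouth-up-in-image at (320,240), with a rim tongue centred at (319,155) and notches on both sides. I measure the beaker's axis and notch angle in the hand.

```bash
cat > hand.py <<'E'
from kin import *
def hand(verbose=True):
    s=r.sense(); A=np.array(s["tool_rot"]);p=np.array(s["tcp_pos"])
    c=r.camera("wrist"); W=cloud(c); T=(W-p)@A
    u,v=np.meshgrid(np.arange(640),np.arange(400))
    m=(abs(T[...,0])<.03)&(T[...,1]>-.12)&(T[...,1]<.08)&(abs(T[...,2])<.1)&(c["color"].max(2)>50)&(v<282)
    P=T[m]; a0=A.T@np.array([0,0,-1.]); g=np.array([0,-.034,0])
    # params: axis dir perturbation (2), offset (2)
    e1=np.array([1.,0,0]); e2=np.cross(a0,e1); e2/=np.linalg.norm(e2)
    def ax(q): a=a0+q[0]*e1+q[1]*e2; return a/np.linalg.norm(a)
    def res(q):
        a=ax(q); d=P-(g+q[2]*e1+q[3]*e2); t=d@a; d=d-np.outer(t,a); return np.where((t<.038)&(t>-.03),np.linalg.norm(d,axis=1)-.028,0)
    f=least_squares(res,[0,0,0,0],loss="soft_l1",f_scale=.001)
    a=ax(f.x); o=g+f.x[2]*e1+f.x[3]*e2; d=P-o; t=d@a; rr=np.linalg.norm(d-np.outer(t,a),axis=1); k=abs(rr-.028)<.002
    aw=A@a; ow=p+A@o; tm=np.percentile(t[k],99.7)
    print("pts",len(P),"res",np.median(abs(res(f.x))),"axis world",aw.round(4),"tilt deg",np.degrees(np.hypot(aw[0],aw[1])).round(2),"rim t mm",(tm*1e3).round(1),"mouth",(ow+aw*tm).round(4),"grip axis pt",ow.round(4))
    # notch angles in world: points on outer wall between t rim-12 and rim-3
    k2=k&(t>tm-.013)&(t<tm-.002); dw=(d[k2]-np.outer(t[k2],a))@A.T; az=np.degrees(np.arctan2(dw[:,1],dw[:,0]))
    h=np.degrees(np.arctan2(A[1,2]*1,A[0,2]*1)) # azimuth of tool z (camera side)
    rel=(az-h+180)%360-180
    hist,e=np.histogram(rel,bins=np.arange(-90,91,3)); print("camside az",h.round(1)); print(list(zip(e[:-1].astype(int).tolist(),hist.tolist())))
    return aw,ow,tm
E
python3 - <<'E'
from hand import *
hand()
E
```

```text
pts 14741 res 0.00019998573008643203 axis world [-0.0384  0.021  -0.999 ] tilt deg 2.51 rim t mm 59.7 mouth [0.5035 0.0028 0.1952] grip axis pt [0.5058 0.0015 0.2548]
camside az -66.9
[(-90, 0), (-87, 0), (-84, 0), (-81, 1), (-78, 6), (-75, 10), (-72, 11), (-69, 9), (-66, 11), (-63, 15), (-60, 42), (-57, 70), (-54, 1), (-51, 0), (-48, 0), (-45, 0), (-42, 0), (-39, 0), (-36, 0), (-33, 0), (-30, 18), (-27, 62), (-24, 67), (-21, 59), (-18, 70), (-15, 66), (-12, 71), (-9, 71), (-6, 69), (-3, 67), (0, 90), (3, 67), (6, 66), (9, 79), (12, 70), (15, 68), (18, 61), (21, 76), (24, 60), (27, 65), (30, 32), (33, 0), (36, 0), (39, 0), (42, 0), (45, 0), (48, 0), (51, 0), (54, 0), (57, 42), (60, 78), (63, 15), (66, 12), (69, 11), (72, 10), (75, 12), (78, 6), (81, 3), (84, 0), (87, 0)]
```

```bash
python3 - <<'E'
from kin import *
print(ik([.5085,.0037,.07],toolrot(-244.9,58.7)).round(2))
plan([.5085,.0037,.17],toolrot(-244.9,58.7),4)
E
```

```text
[-0.51  0.99  1.5   0.52  1.59  1.93]
dist mm 87.32869301721433 turn deg 2.1898405821676206 grasp now [0.506  0.0015 0.2563] rows min 1.4554782169535723
[-1.4, 10.8, 18.9] [0.008, -0.0035, 0.0038]
[-1.2, 10.9, 18.8] [0.008, -0.0035, 0.0038]
[-1.1, 11.1, 18.8] [0.008, -0.0035, 0.0038]
[-1.0, 11.3, 18.7] [0.008, -0.0035, 0.0038]
```

```bash
python3 -m crank '[[[-1.4,11,19],[0.008,-0.0035,0.004],50],[[-1.2,11,19],[0.008,-0.0035,0.004],50],[[-1.1,11,19],[0.008,-0.0035,0.004],50],[[-1,11,18],[0.008,-0.0035,0.004],50],[[0,0,0],[0,0,0],50],[[0,0,0],[0,0,0],50]]'
python3 - <<'E'
from hand import *
hand()
plan([.5085,.0037,.17],toolrot(-244.9,58.7),1)
for n in("side","top"):
    c=r.camera(n); crop(c,(280,160,440,300),f"pics/b_{n}.png",4)
c=r.camera("wrist"); cv2.imwrite("pics/b_wrist.png",c["color"][:,:,::-1])
E
```

```text
time: 17.65
tcp_pos: [0.4995, 0.034, 0.156]
tool_rot: [[-0.899, -0.361, 0.246], [-0.437, 0.762, -0.478], [-0.015, -0.538, -0.843]]
wrist_force: [0.8, 0.4, -2.3]
width: 0.0557
pts 17682 res 0.00010938987837992402 axis world [ 0.0195 -0.011  -0.9998] tilt deg 1.28 rim t mm 107.7 mouth [0.5139 0.0077 0.0666] grip axis pt [0.5118 0.0089 0.1743]
camside az -62.8
[(-90, 1), (-87, 2), (-84, 1), (-81, 3), (-78, 4), (-75, 3), (-72, 1), (-69, 0), (-66, 2), (-63, 2), (-60, 1), (-57, 0), (-54, 0), (-51, 0), (-48, 0), (-45, 0), (-42, 0), (-39, 0), (-36, 0), (-33, 0), (-30, 0), (-27, 0), (-24, 0), (-21, 0), (-18, 0), (-15, 0), (-12, 0), (-9, 0), (-6, 0), (-3, 0), (0, 0), (3, 0), (6, 0), (9, 0), (12, 0), (15, 0), (18, 0), (21, 0), (24, 0), (27, 0), (30, 0), (33, 0), (36, 0), (39, 0), (42, 0), (45, 0), (48, 0), (51, 0), (54, 0), (57, 0), (60, 0), (63, 0), (66, 0), (69, 0), (72, 0), (75, 0), (78, 0), (81, 0), (84, 0), (87, 0)]
dist mm 6.428440208045328 turn deg 1.6874751772666956 grasp now [0.5118 0.0081 0.1743] rows min 0.1607119216444472
[4.8, 0.1, 4.2] [-0.0214, 0.0199, 0.0041]
```

View pics/b_side.png

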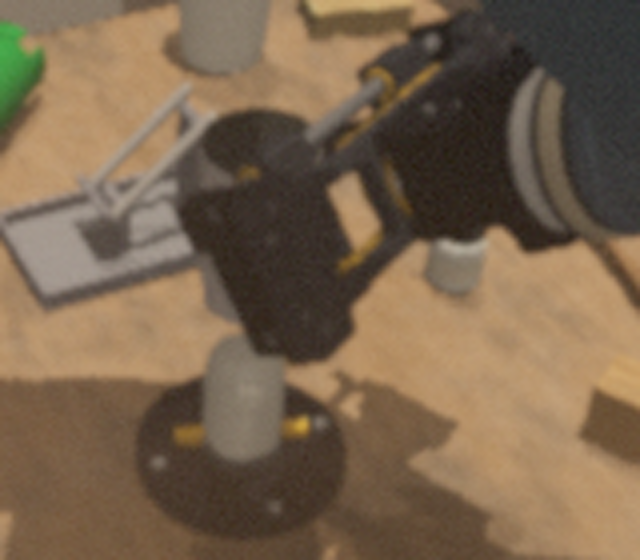

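View pics/b_wrist.png

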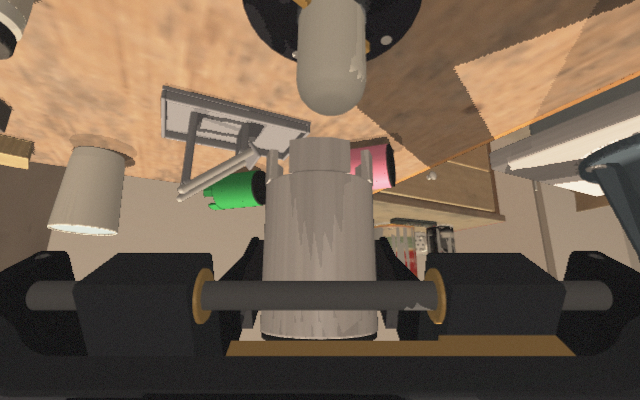

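```bash
python3 -m crank '[[[4.8,0,4],[-0.021,0.02,0.004],50],[[0,0,0],[0,0,0],50],[[0,0,0],[0,0,0],50]]'
cat > rel.py <<'E'
from hand import *
s=r.sense(); A=np.array(s["tool_rot"]);p=np.array(s["tcp_pos"])
c=r.camera("wrist"); W=cloud(c); T=(W-p)@A
m=(np.hypot(W[...,0]-.508,W[...,1]-.004)<.03)&(W[...,2]>.03)&(W[...,2]<.066); P=W[m&(T[...,1]>-.01)]
near=P
f=least_squares(lambda q:np.hypot(P[:,0]-q[0],P[:,1]-q[1])-.0205,[.508,.004],loss="soft_l1",f_scale=.001)
print("post from wrist",f.x.round(4),len(P),np.median(abs(f.fun)).round(4))
hsv=cv2.cvtColor(c["color"],cv2.COLOR_RGB2HSV)
y=(hsv[...,0]>15)&(hsv[...,0]<35)&(hsv[...,1]>120)&(np.hypot(W[...,0]-.508,W[...,1]-.004)<.05)&(W[...,2]>.015)&(W[...,2]<.03)
print("brass",y.sum())
if y.sum()>5:
    Q=W[y]; q=Q-Q.mean(0); 
    for sg in(1,-1):
        k=Q[(Q[:,0]-f.x[0])*sg>0]; print(len(k),k.mean(0).round(4) if len(k) else "")
hand()
plan([.5085,.0037,.17],toolrot(-244.9,58.7),1)
E
sed -i 's/(T\[...,1\]<.08)/(T[...,1]<.08)\&(((T-np.array([0,-.034,0]))@(A.T@np.array([0,0,-1.])))<.064)/' hand.py
python3 rel.py
```

```text
time: 18.23
tcp_pos: [0.496, 0.0286, 0.1521]
tool_rot: [[-0.907, -0.361, 0.217], [-0.422, 0.775, -0.471], [0.002, -0.519, -0.855]]
wrist_force: [0.1, -1.1, -2.3]
width: 0.056
post from wrist [0.5075 0.0045] 3734 0.0003
brass 350
272 [ 0.532  -0.0048  0.024 ]
78 [0.4766 0.0113 0.0222]
pts 14735 res 0.00020413337897773678 axis world [-4.8e-03  6.0e-04 -1.0e+00] tilt deg 0.27 rim t mm 59.7 mouth [0.5079 0.003  0.1099] grip axis pt [0.5082 0.003  0.1696]
camside az -65.2
[(-90, 0), (-87, 0), (-84, 0), (-81, 4), (-78, 8), (-75, 12), (-72, 11), (-69, 8), (-66, 12), (-63, 35), (-60, 88), (-57, 5), (-54, 0), (-51, 0), (-48, 0), (-45, 0), (-42, 0), (-39, 0), (-36, 0), (-33, 5), (-30, 54), (-27, 69), (-24, 63), (-21, 59), (-18, 69), (-15, 69), (-12, 73), (-9, 70), (-6, 75), (-3, 81), (0, 66), (3, 72), (6, 78), (9, 69), (12, 66), (15, 66), (18, 70), (21, 64), (24, 63), (27, 49), (30, 0), (33, 0), (36, 0), (39, 0), (42, 0), (45, 0), (48, 0), (51, 0), (54, 16), (57, 82), (60, 28), (63, 9), (66, 15), (69, 9), (72, 9), (75, 13), (78, 2), (81, 0), (84, 0), (87, 0)]
dist mm 1.3296502328596427 turn deg 0.18006039881095268 grasp now [0.5082 0.0024 0.1697] rows min 0.022160837214327378
[-0.7, 0.8, -0.8] [0.0007, -0.0027, -0.0014]
```

```bash
python3 - <<'E'
from kin import *
plan([.508,.0042,.168],toolrot(-242.8,58.5),1)
plan([.508,.0042,.10],toolrot(-242.8,58.5),4)
E
```

```text
dist mm 2.521712851946156 turn deg 2.2636749357456223 grasp now [0.5082 0.0024 0.1697] rows min 0.2155880891186307
[0.6, 2.4, 0.7] [0.0042, -0.0218, -0.0327]
dist mm 69.85156076493585 turn deg 2.2636749357456223 grasp now [0.5082 0.0024 0.1697] rows min 1.1641926794155977
[0.1, 9.4, 14.7] [0.001, -0.0055, -0.0082]
[0.1, 9.4, 14.7] [0.001, -0.0055, -0.0082]
[0.1, 9.4, 14.7] [0.001, -0.0055, -0.0082]
[0.1, 9.5, 14.7] [0.001, -0.0055, -0.0082]
```

```bash
python3 -m crank '[[[0.6,2.4,0.7],[0.004,-0.022,-0.033],50],[[0,0,0],[0,0,0],50],[[0,5,8],[0,0,0],50],[[0,5,9],[0,0,0],50],[[0,5,9],[0,0,0],50],[[0,0,0],[0,0,0],50]]'
python3 rel.py
```

```text
time: 19.08
tcp_pos: [0.4949, 0.0297, 0.1174]
tool_rot: [[-0.888, -0.393, 0.24], [-0.46, 0.757, -0.464], [0.001, -0.522, -0.853]]
wrist_force: [0.8, 0.2, -2.3]
width: 0.0559
post from wrist [0.5074 0.0045] 3767 0.0003
brass 621
573 [ 0.5346 -0.0066  0.0223]
48 [0.4761 0.0112 0.0215]
pts 14812 res 0.00019831782842024206 axis world [-0.0012 -0.003  -1.    ] tilt deg 0.19 rim t mm 59.6 mouth [0.5083 0.0045 0.0759] grip axis pt [0.5083 0.0047 0.1355]
camside az -62.6
[(-90, 0), (-87, 0), (-84, 0), (-81, 5), (-78, 8), (-75, 13), (-72, 9), (-69, 10), (-66, 9), (-63, 33), (-60, 82), (-57, 8), (-54, 0), (-51, 0), (-48, 0), (-45, 0), (-42, 0), (-39, 0), (-36, 0), (-33, 5), (-30, 52), (-27, 70), (-24, 64), (-21, 66), (-18, 73), (-15, 65), (-12, 71), (-9, 70), (-6, 85), (-3, 69), (0, 67), (3, 76), (6, 75), (9, 73), (12, 70), (15, 66), (18, 60), (21, 74), (24, 65), (27, 46), (30, 0), (33, 0), (36, 0), (39, 0), (42, 0), (45, 0), (48, 0), (51, 0), (54, 20), (57, 88), (60, 18), (63, 13), (66, 9), (69, 12), (72, 9), (75, 12), (78, 3), (81, 0), (84, 0), (87, 0)]
dist mm 34.225618332412665 turn deg 2.3223699386683903 grasp now [0.5086 0.0039 0.1359] rows min 0.5704269722068778
[-1.0, -18.0, -29.1] [-0.0041, 0.0214, 0.0342]
```

```bash
python3 -m crank '[[[0,6,10],[0,0,0],50],[[0,6,10],[0,0,0],50],[[0,6,9],[0,0,0],50],[[0,0,0],[0,0,0],50]]'
python3 rel.py
```

```text
time: 19.68
tcp_pos: [0.4953, 0.0296, 0.0816]
tool_rot: [[-0.888, -0.392, 0.242], [-0.46, 0.757, -0.465], [-0.001, -0.524, -0.852]]
wrist_force: [0.1, -0.7, -1.6]
width: 0.0555
post from wrist [0.5074 0.0052] 336 0.0004
brass 621
578 [ 0.5348 -0.0069  0.0219]
43 [0.4759 0.0111 0.021 ]
pts 15109 res 0.00019057590706877264 axis world [ 9.0e-04 -3.8e-03 -1.0e+00] tilt deg 0.23 rim t mm 59.8 mouth [0.5089 0.0043 0.04  ] grip axis pt [0.5088 0.0045 0.0998]
camside az -62.5
[(-90, 0), (-87, 0), (-84, 2), (-81, 8), (-78, 2), (-75, 12), (-72, 10), (-69, 11), (-66, 9), (-63, 45), (-60, 77), (-57, 1), (-54, 0), (-51, 0), (-48, 0), (-45, 0), (-42, 0), (-39, 0), (-36, 0), (-33, 6), (-30, 57), (-27, 70), (-24, 63), (-21, 69), (-18, 61), (-15, 69), (-12, 72), (-9, 70), (-6, 80), (-3, 66), (0, 68), (3, 83), (6, 68), (9, 66), (12, 72), (15, 67), (18, 70), (21, 64), (24, 67), (27, 45), (30, 0), (33, 0), (36, 0), (39, 0), (42, 0), (45, 0), (48, 0), (51, 0), (54, 25), (57, 88), (60, 19), (63, 11), (66, 13), (69, 12), (72, 7), (75, 12), (78, 2), (81, 0), (84, 0), (87, 0)]
dist mm 70.00080245911374 turn deg 2.320188467406053 grasp now [0.5091 0.0037 0.1002] rows min 1.1666800409852291
[-0.7, -36.4, -59.8] [-0.0057, 0.0225, 0.0332]
```

```bash
python3 - <<'E'
from h import *
c=r.camera("wrist"); crop(c,(240,20,420,170),"pics/c_w.png",4)
c=r.camera("side"); crop(c,(290,200,400,310),"pics/c_s.png",5)
E
```

```text
(no output)
```

View pics/c_w.png

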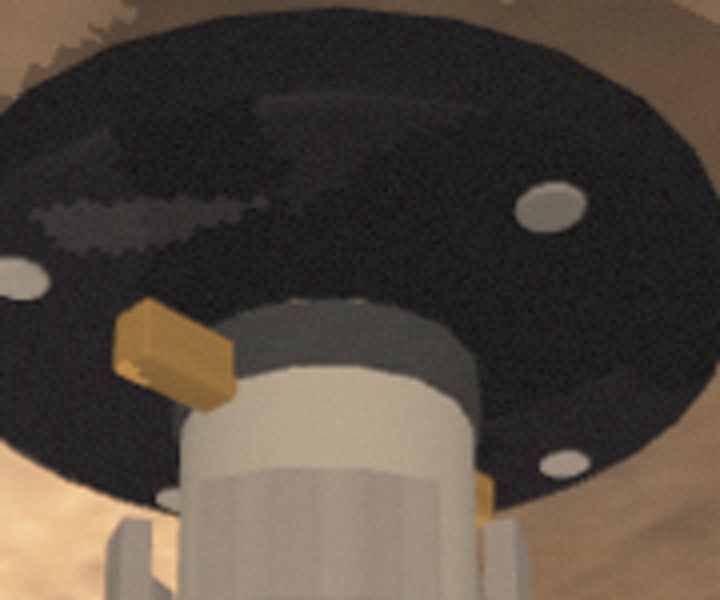

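View pics/c_s.png

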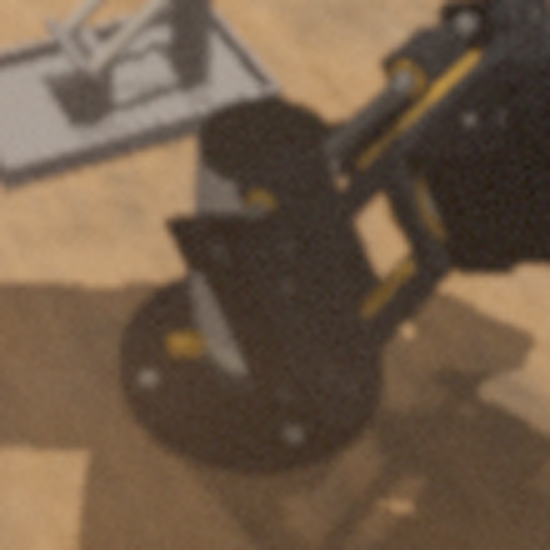

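The wrist crop shows the bar's ends at (175,355) and (485,497), lined up with the notch gaps beside the front tongue (200–440). I descend gently.

```bash
python3 -m crank '[[[0.8,3,5],[0,0,0],50],[[0,3,5],[0,0,0],50],[[0,3,4],[0,0,0],50],[[0,0,0],[0,0,0],50]]'; python3 -c "
from h import *
plan([.508,.0042,.0717],toolrot(-242.5,58.5),1)"
```

```text
time: 20.38
tcp_pos: [0.4954, 0.0291, 0.0653]
tool_rot: [[-0.888, -0.39, 0.245], [-0.46, 0.756, -0.466], [-0.003, -0.526, -0.85]]
wrist_force: [-0.1, -0.8, -1.7]
width: 0.0557
dist mm 11.472003704013055 turn deg 0.3253073199672559 grasp now [0.5087 0.0034 0.0832] rows min 0.19120006173355092
[0.4, 7.0, 9.1] [-0.0043, 0.0017, -0.0032]
```

```bash
python3 -m crank '[[[0.4,2,2.5],[-0.002,0,-0.001],50],[[0,2,2.5],[0,0,0],50],[[0,0,0],[0,0,0],50]]'; python3 -c "
from h import *
plan([.508,.0042,.0717],toolrot(-242.5,58.5),1)"
```

```text
time: 20.75
tcp_pos: [0.4947, 0.0296, 0.0586]
tool_rot: [[-0.887, -0.391, 0.244], [-0.461, 0.756, -0.464], [-0.003, -0.524, -0.852]]
wrist_force: [0.4, -0.2, -2.4]
width: 0.056
dist mm 4.64796841763139 turn deg 0.2035171769372323 grasp now [0.508  0.0039 0.0764] rows min 0.0774661402938565
[-0.0, 2.7, 3.8] [-0.0021, 0.0018, -0.0022]
```

The rim is now about 7 mm below the bar's top and the force is unchanged, so the notches are over the bar. I go down to the foot.

```bash
python3 -m crank '[[[0,1.3,2],[-0.002,0,-0.002],50],[[0,1.2,1.5],[0,0,0],50],[[0,0.5,0.8],[0,0,0],50],[[0,0,0],[0,0,0],50]]'; python3 rel.py
```

```text
time: 21.25
tcp_pos: [0.4949, 0.0295, 0.0549]
tool_rot: [[-0.887, -0.394, 0.243], [-0.463, 0.757, -0.461], [-0.003, -0.521, -0.854]]
wrist_force: [-0.3, -0.0, -1.6]
width: 0.0555
post from wrist [0.508 0.004] 0 nan
brass 463
463 [ 0.5366 -0.0076  0.0215]
0 
pts 15614 res 0.00017031720817793118 axis world [-7.0e-04  1.5e-03 -1.0e+00] tilt deg 0.1 rim t mm 60.1 mouth [0.5082 0.0046 0.0125] grip axis pt [0.5082 0.0045 0.0726]
camside az -62.2
[(-90, 0), (-87, 0), (-84, 1), (-81, 5), (-78, 10), (-75, 9), (-72, 9), (-69, 11), (-66, 8), (-63, 54), (-60, 75), (-57, 1), (-54, 0), (-51, 0), (-48, 0), (-45, 0), (-42, 0), (-39, 0), (-36, 0), (-33, 6), (-30, 60), (-27, 65), (-24, 67), (-21, 67), (-18, 66), (-15, 72), (-12, 72), (-9, 67), (-6, 86), (-3, 65), (0, 68), (3, 86), (6, 68), (9, 67), (12, 74), (15, 61), (18, 72), (21, 65), (24, 65), (27, 42), (30, 2), (33, 78), (36, 33), (39, 12), (42, 9), (45, 6), (48, 3), (51, 0), (54, 6), (57, 26), (60, 4), (63, 9), (66, 4), (69, 6), (72, 10), (75, 1), (78, 2), (81, 0), (84, 0), (87, 0)]
dist mm 97.41122747315733 turn deg 2.4603527092845945 grasp now [0.5082 0.0039 0.0726] rows min 1.6235204578859554
[-1.6, -51.0, -83.0] [-0.0013, 0.0245, 0.0353]
  return _methods._mean(a, axis=axis, dtype=dtype,
  ret = ret.dtype.type(ret / rcount)
```

Mouth at z ≈ 0.0125 (foot 0.012), tilt 0.1°. I press down until there is light contact.

```bash
python3 -m crank '[[[0,0.5,0.9],[0,0,0],50],[[0,0.4,0.7],[0,0,0],50],[[0,0,0],[0,0,0],50]]'
```

```text
time: 21.72
tcp_pos: [0.4949, 0.0295, 0.0549]
tool_rot: [[-0.887, -0.394, 0.242], [-0.463, 0.759, -0.458], [-0.003, -0.519, -0.855]]
wrist_force: [0.9, -1.6, 1.4]
width: 0.0556
```

```bash
python3 -m crank '[[[0,0,0],[0,0,0],58],[[0,0,0],[0,0,0],64],[[0,0,0],[0,0,0],87],[[0,0,0],[0,0,0],87],[[0,0,0],[0,0,0],87],[[0,0,0],[0,0,0],87]]'; python3 - <<'E'
from h import *
print(r.sense()["width"],r.sense()["wrist_force"])
c=r.camera("wrist"); cv2.imwrite("pics/d_w.png",c["color"][:,:,::-1])
E
```

```text
time: 22.48
tcp_pos: [0.4945, 0.0305, 0.0534]
tool_rot: [[-0.886, -0.395, 0.242], [-0.463, 0.758, -0.459], [-0.002, -0.519, -0.855]]
wrist_force: [-0.4, 0.3, -0.8]
width: 0.0861
0.08612097185350664 [-0.36825167  0.27106001 -0.79546868]
```

View pics/d_w.png

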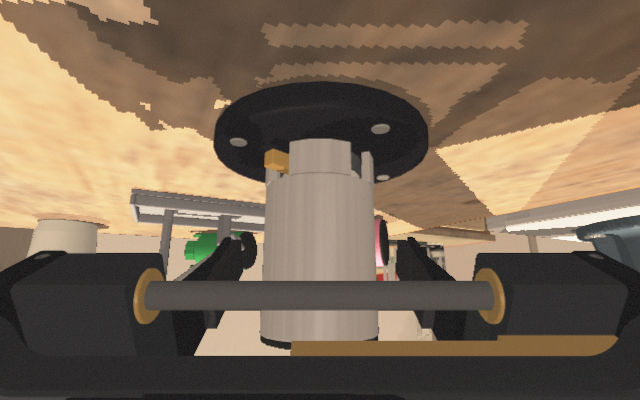

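The fingers are open and clear on both sides. The bar end at (277,160) sits in the left notch. I back off along the tool axis.

```bash
python3 -m crank '[[[0,-15,0],[0,0,0],87],[[0,-30,0],[0,0,0],87],[[0,-40,0],[0,0,0],87],[[0,-40,-10],[0,0,0],87],[[0,-30,-30],[0,0,0],87],[[0,-20,-40],[0,0,0],87],[[0,0,-50],[0,0,0],87],[[0,0,0],[0,0,0],87]]'; python3 - <<'E'
from h import *
s=r.sense(); print(np.round(s["joints"],2),s["wrist_force"])
for n in("side","top","wrist"):
    c=r.camera(n); cv2.imwrite(f"pics/e_{n}.png",c["color"][:,:,::-1]); W=cloud(c)
    if n!="wrist": crop(c,(290,190,430,300) if n=="side" else (340,170,430,270),f"pics/ec_{n}.png",5)
    for z0 in (.05,):
        m=(np.hypot(W[...,0]-.508,W[...,1]-.004)<.04)&(W[...,2]>.03)&(W[...,2]<.12); P=W[m]
        if len(P): 
            top=P[P[:,2]>np.percentile(P[:,2],98)-.004]; print(n,len(P),"top z",np.percentile(P[:,2],[50,95,99]).round(4))
            t=P[(P[:,2]>.094)]; 
            if len(t)>20:
                co=np.linalg.lstsq(np.c_[t[:,:2]-t[:,:2].mean(0),np.ones(len(t))],t[:,2],rcond=None)[0]; print("  sole plane slopes deg",np.degrees(co[:2]).round(2),"z",co[2].round(4),"centre",t[:,:2].mean(0).round(4))
E
```

```text
time: 23.52
tcp_pos: [0.5361, -0.0518, 0.2646]
tool_rot: [[-0.888, -0.389, 0.244], [-0.459, 0.757, -0.464], [-0.004, -0.524, -0.852]]
wrist_force: [0.6, -0.3, 0.3]
width: 0.087
[-0.57  0.76  1.24  0.5   2.04  2.1 ] [ 0.56104465 -0.33216155  0.34957653]
side 1100 top z [0.0871 0.1027 0.1035]
  sole plane slopes deg [1.45 2.62] z 0.1011 centre [ 0.5082 -0.0012]
top 601 top z [0.1016 0.1042 0.105 ]
  sole plane slopes deg [ 0.69 -0.81] z 0.1018 centre [0.5087 0.0057]
wrist 5345 top z [0.0872 0.103  0.1034]
  sole plane slopes deg [-1.72  3.63] z 0.1015 centre [ 0.5115 -0.0021]
```

View pics/ec_side.png

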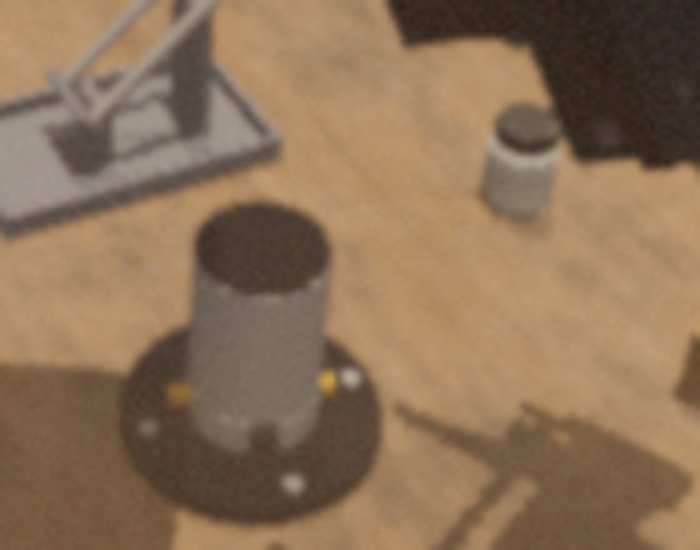

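View pics/e_side.png

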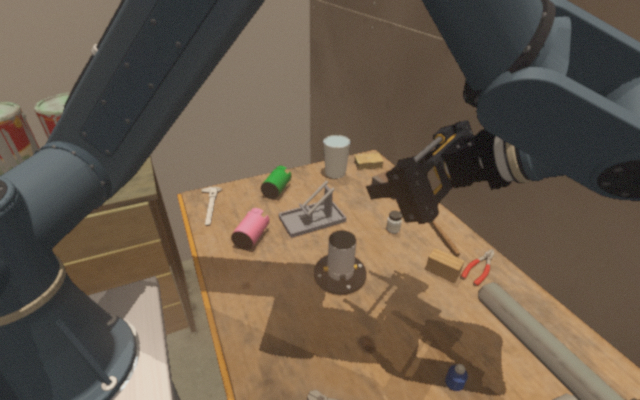

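View pics/e_top.png

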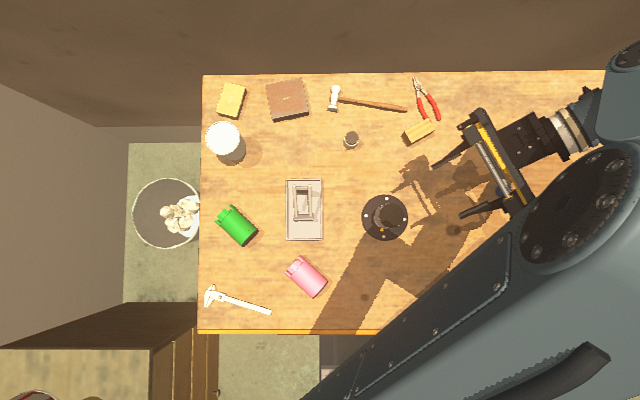

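The sole's top is at z ≈ 0.102 m, which is 12 + 90 mm and so fully home (on the bar it would be 0.114). The beaker is upright, with the bar ends showing at both sides of it in the side crop, at (178,393) and (328,382). The jar, cup and wood are where they were. I hand in.

```bash
python3 -c "
from bench import r
r.sign_off()"
```

```text
the job is handed in; nothing more can be done
```

The metal beaker is upside down over the post with its notches over the cross bar and its rim on the foot. I let go of it, backed the gripper clear and handed the job in at about 24 s.

**Last checks**
- **Seating:** The top of the sole reads 0.101–0.102 m in all three cameras. Fully home is 0.102 m; sitting on the bar would be 0.114 m.
- **Tilt:** Before release the beaker's axis was within 0.1° of vertical, and there was a light 3 N contact at the foot.
- **Notches:** The bar's ends show at both sides of the beaker, and it went down past the bar without resistance.
- **Other things:** In the final pictures the jar, cup and wooden block, and the green and pink look-alikes, were where they had been.

**What disagreed or went wrong**
- **Tool frame:** The real fingertips lie about 40 mm behind where the stated tool frame puts them, as seen by both the wrist and side cameras. My first close therefore pinched only the upper part of the beaker, at 46.7 mm wide. I opened, measured the offset and gripped again at 55.7 mm. The beaker had not moved.
- **Joint 6:** On the way to the stand it reached −2.854 rad, against the stated limit of −2.85. I turned back and came in from another heading. If the exact limit is −2.85, this counts as a joint passing its range.
- **Sole plane fits:** These sloped by 0.7–3.6° with signs that differed between cameras. I put that down to points from the edge and wall, because the heights agreed.

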